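# Trial-fit and free the cone of a citrus press

### The job

Check that the freshly washed juicing cone grips on the citrus press and lets go again. Take the orange cone out of its drying stand, put its tapered shank in the mouth of the drive column and, pressing only gently, turn it until its flat tang drops into the hidden drive slot, then press it fully home, never forcing it, and let go of it. Then drive the red-handled wedge key through the window in the column until it has pushed the seated cone up and loose; leave the wedge in the window and the cone standing loose and upright in the column, and do not disturb the other kitchen things.

Things in the scene. Friction and masses are not known exactly. Their poses are not given: they have to be found in the camera images.
- cone: juicing cone, 0.2 to 0.33 kg: white square collar 46 x 46 x 30 mm high, a ribbed orange cone on it up to 69 mm above the collar's underside, a steel taper shank below. Grip the collar's flats, fingertips 3 mm or more above its underside. Origin: on the axis at the collar's underside; z up; two green marks on the collar's +x and -x sides. Starts upright in the stand, collar on the stand's top.
- cone_tang (a point): end of the cone's shank, on the axis 59.5 mm below the collar; axes as the cone. The round taper is 26 mm across at the collar and 16 mm at its end 36 mm down; from there a flat tang, 14 mm wide along x and 5 mm thick along y, goes down to this point.
- stand: fixed grey drying stand, 90 x 90 mm, 75 mm high, with a square hole 35 mm wide and 66 mm deep for the cone's shank; origin under its centre.
- hub: drive unit of the citrus press, fixed to the counter: white round base 156 mm across and 30 mm high, on it a steel column 60 mm across, up to 120 mm. Origin: on the column's axis at counter level; z up; the orange mark on the base lies on its -x side.
- hub_mouth (a point): centre of the taper bore's mouth in the column's flat top, 120 mm above the hub's origin; axes as the hub. When the cone is home its collar lies on this rim. Sprung jaws in the bore grip the taper over the last 7 mm: pressing home takes 10 to 20 N; a push over 40 N, or twisting hard against the slot's sides (over 0.3 Nm), is forcing it. Gripped once home; loose again when raised 4 mm.
- hub_drive (a point): top of the hidden drive slot in the bore, on the axis 40 mm below the rim; axes as the hub. Slot 7 mm wide, takes the tang either way round; a misaligned cone stops with its collar about 20 mm above the rim. The slot's direction cannot be seen and differs each time: 14 to 60 degrees anticlockwise, from above, from the hub's x axis. The tang drops in when within about 6 degrees.
- hub_slot (a point): lower edge of the wedge window, at its middle, on the hub's +y side: on the column's surface 30 mm from its axis, 54 mm above the counter; axes as the hub. The window, 18 mm wide and 17 mm high with a flat level floor, runs straight through the column along the hub's y; either side can be entered. The seated cone's tang ends 6.5 mm above the floor, on the axis.
- wedge: wedge key, 0.22 kg, lying flat: red handle 60 x 22 x 28 mm high (grip across the 22 mm), steel blade 10 mm wide reaching 145 mm from the origin along +x. Origin: under the handle's middle; z up. Flat underside; the blade is 15 mm high up to 65 mm from the origin, from where its top slopes evenly down to 4 mm at the tip.
- wedge_tip (a point): tip of the wedge at its underside, 145 mm from the wedge's origin along its x; axes as the wedge. Sliding along the window's floor it meets the tang when about 18 mm past the column's axis, has raised the cone 4 mm at about 48 mm past and 5.5 mm at about 60 mm. Driving takes about 10 to 20 N; more than 60 N against the press is forcing it.
- salt: bystander: jar, 52 mm across, 80 mm high
- brush: bystander: small brush lying on the counter
- cup: bystander: steel cup, 68 mm across, 65 mm high
- ramekin: bystander: small blue bowl, 64 mm across, 40 mm high
- spoon: bystander: spoon lying on the counter
There are look-alikes about, which are no part of the job. Leave any green look-alike of the wedge alone.

How it is judged (in metres and radians):
On the way, in this order (a step that is already met when the one before it is completed fails the run):
1. the cone is pressed fully home in the column (collar within 1.5 mm of the rim) and let go (z of cone in the frame of hub below 0.1215 m and horizontal distance between cone and hub below 0.004 m and angle between the z axis of cone and the z axis of hub, either way round below 0.06 rad and contact force between the fingers and cone below 0.5 N), for 0.2 s.
2. with the cone still home (within 2.5 mm) and not held, the wedge in the window bears on its tang (z of cone in the frame of hub below 0.1225 m and contact force between the fingers and cone below 0.5 N and contact force between wedge and cone above 1 N), for 0.05 s.
3. the wedge, not the hand, has raised the cone by at least 4 mm (z of cone in the frame of hub between 0.124 and 0.135 m and contact force between the fingers and cone below 0.5 N and contact force between wedge and cone above 0.5 N), for 0.1 s.
At the end, for the whole second after the job is handed in: The cone stands in the column with its collar 4 to 15 mm above the rim, within 8 mm of the axis and 0.15 rad of upright; the wedge lies in the window, its tip more than 30 mm past the axis and its handle outside on the entry side; both are at rest and released (z of cone in the frame of hub between 0.124 and 0.135 m and horizontal distance between cone and hub below 0.008 m and angle between cone's own z axis and vertical below 0.15 rad and ((y of wedge_tip in the frame of hub below -0.03 m and y of wedge in the frame of hub above 0.05 m) or (y of wedge_tip in the frame of hub above 0.03 m and y of wedge in the frame of hub below -0.05 m)) and x of wedge in the frame of hub between -0.02 and 0.02 m and z of wedge in the frame of hub between 0.045 and 0.065 m and linear speed of each of cone, wedge below 0.02 m/s); the robot touches nothing.
It fails at once if the cone is forced: the contact forces between cone and press add up to more than 120 N (the jaws' grip alone is 20 N) (contact force between cone and hub above 120 N).
It fails at once if the wedge is forced against the press with more than 60 N (contact force between wedge and hub above 60 N).
It fails at once if the cone is held or pushed by the fingers while the wedge bears on it (contact force between each of the fingers, wedge and cone above 0.5 N).
It fails at once if another kitchen thing is moved by more than 30 mm (distance of any of salt, brush, cup, ramekin, spoon from where it was at the start of the episode above 0.03 m).
It also fails if it takes over 70 s, if anything falls off the work surface, if the arm or the gripper's body presses on something with over 40 N, if the wrist force passes 120 N, or if a joint passes its speed limit or range.

### The arm

A 6-joint arm with a two-finger parallel gripper is mounted at the origin on the work surface. World frame = base frame: x ahead of the robot, y to its left, z up, the work surface at z = 0. Lengths are in m, angles in degrees, forces in N, time in s.
With the tool pointing down it reaches from about 0.35 to 0.95 m from the base axis. Payload 17.4 kg.
Tool frame: the origin (TCP) lies midway between the tips of the shut fingers; the grasp point (between the pads) lies 19 mm behind it (r.grip_point_offset is the z of the grasp point in the tool frame, in m); z points along the fingers, y is the line along which they close (so a half turn about z gives the same grasp; the last joint's range is limited). The gripper opens to 93 mm and grips with 3 to 60 N. Pads are 15 mm wide; open, the fingers measure 128 mm over their backs; the gripper's body (75 mm by 188 mm) begins 65 mm behind the grasp point.
Start: joints at [-73.041, 6.646, 82.598, -0, 90.757, -2.166], TCP at [0.221, -0.638, 0.219] pointing down, gripper open.
Joint ranges: [-162.19, 162.19], [-47.58, 125.68], [4.15, 143.07], [-65.23, 245.23], [0.69, 171.88], [-170.13, 170.13]. Speed limits (degrees/s): [108.29, 108.29, 127.2, 180, 180, 180].

### API

Orientations are given as [roll, pitch, yaw] about the fixed x, y, z axes, in that order (R = Rz(yaw) Ry(pitch) Rx(roll)).
In Python, from workcell import r, eyes gives the robot as it stands.
- The arm moves only by the tool arm_command, never from a script. Its argument "series" is a list of rows, each an object of numbers: "dx", "dy", "dz": the shift along the tool's x, y, z normalised to -1 to 1, where 1 is 15 cm; "ax", "ay", "az": the turn, a rotation vector about the tool's x, y, z normalised to -1 to 1, where 1 is 45 degrees; "fingers": the opening, from 0 (shut) to 1 (fully open). A call has 1 to 10 rows; each row shifts and turns the commanded pose from where the row before left it, along the tool's axes as they then stand; what a row does not reach is not made up. A row lasts 1/10 s, in which the tool goes at most 50 mm and 8.59 degrees, less where a joint would pass 70% of its speed; a pose out of reach is approached as far as the arm can. A call with a number of a shift or a turn outside -1 to 1 is refused whole. A call with a gripper value outside its range is refused whole. The fingers move at their own pace and stop on an object; "squeeze" is the grip in N (left out, the last holds). Time passes only in rows, so rows that do not move let the fingers close. It gives the time, the measured TCP pose, the force, the opening and the grip force at its end, in the units of the state.
- r.get_state(): the state, without advancing time (a new reading comes with each control period).
- eyes.snapshot(name): name is "side" or "top" or "wrist"; returns the picture (480x640x3 uint8, red, green, blue); there is no depth.
- eyes.camera_info(name): a dict with "fx", "fy", "cx", "cy" (pixels), "dist" ([k1, k2, p1, p2, k3] as OpenCV has them; the pictures are not rectified), "origin" and "attitude" of the camera in the world. Camera axes: x right, y up, looking along -z (the intrinsics and any distortion apply to the point x, -y, -z); pixel columns grow to the right and rows downward; lengths in m; the calibration is good to about 2 mm. A picture is of the moment at which its call begins: read the wrist's pose just before it. camera_info takes no time and is no camera call; for the wrist camera it gives the pose at the moment of the call.
- r.close_job(): hands the job in; it is judged then, once.
The state is a dict: "clock": time; "qpos": joint angles; "joint_vel": joint speeds; "joint_efforts": joint torques, N m; "ee_pos": TCP position; "tool_rot": TCP orientation; "contact_force": force on the tool from outside, world axes, zero at the start; "moment": the same for the moment, N m; "grip_width": finger opening in m; "grasp_force": force on a finger pad.
Only numpy, scipy, OpenCV 4.12 (cv2) and the standard library are available. Lean on these libraries where they do the work, as an engineer would, in place of code of your own. Each camera call takes 0.05 s, during which the arm holds its last target. There are 200 camera calls.

## Working session

There is one attempt and no reset: what is moved stays moved. The work goes in short steps, Python scripts to look and compute and a tool call to move; the robot and the scene stay as the last step left them, time stands still between calls to the robot, and variables do not carry over. Pictures are saved under pics/ and viewed, at most 10 in all, crops included, and the job is handed in when it is done.

Besides the shell and the picture viewer there is one more tool, called after ">>>" by a JSON object that holds its "api" and its "payload", one argument or row to a line. arm_command: Moves the arm, as the interface text tells. Scaled input: -1 to 1 covers 15 cm each way for a shift and 45 degrees each way for a turn. Its arguments: {"type":"object","properties":{"series":{"type":"array","items":{"type":"object","properties":{"dx":{"type":"number","minimum":-1,"maximum":1},"dy":{"type":"number","minimum":-1,"maximum":1},"dz":{"type":"number","minimum":-1,"maximum":1},"ax":{"type":"number","minimum":-1,"maximum":1},"ay":{"type":"number","minimum":-1,"maximum":1},"az":{"type":"number","minimum":-1,"maximum":1},"fingers":{"type":"number"}}}},"squeeze":{"type":"number"}},"required":["series"]}

```bash
ls; mkdir -p pics; python3 - <<'E'
from workcell import r, eyes
import cv2
s=r.get_state();print(s)
for n in ("top","side"):
    im=eyes.snapshot(n);cv2.imwrite(f"pics/{n}0.png",im[:,:,::-1]);print(n,eyes.camera_info(n))
print(r.grip_point_offset)
E
```

```text
pics
{'clock': 0.0, 'qpos': array([-7.30414954e+01,  6.67366004e+00,  8.26342376e+01, -7.23483429e-04,
        9.07562563e+01, -2.16522276e+00]), 'joint_vel': array([-0.00037664,  0.15758585, -0.05015378,  0.06350083,  0.05726127,
        0.04292142]), 'joint_efforts': array([-4.80651725e-04, -7.21271181e+01, -6.22612309e+01,  7.79069960e-02,
        2.38047674e-02, -1.24044295e-04]), 'ee_pos': array([ 0.22107342, -0.63756429,  0.21792699]), 'tool_rot': array([-1.79935865e+02, -1.70090134e-03,  1.91237172e+01]), 'contact_force': array([0.74550037, 0.06787651, 1.49831703]), 'moment': array([0.0191201 , 0.02442407, 0.02408666]), 'grasp_force': 0.0, 'grip_width': 0.09286502086796182}
top {'fx': 463.20364163142244, 'fy': 463.20364163142244, 'cx': 312.7615708430729, 'cy': 239.64272681803087, 'dist': array([-0.04088184,  0.        ,  0.        ,  0.        ,  0.        ]), 'origin': array([ 0.35130493, -0.0018766 ,  1.11360123]), 'attitude': array([ 11.06683524,  -0.85458187, -91.47365367])}
side {'fx': 620.6867830446902, 'fy': 620.6867830446902, 'cx': 310.63072661063467, 'cy': 238.0182208031546, 'dist': array([-0.18800493,  0.        ,  0.        ,  0.        ,  0.        ]), 'origin': array([0.4274282 , 1.05314678, 1.2355221 ]), 'attitude': array([  43.76500843,    0.43564195, -174.40577926])}
-0.0188
```

View pics/top0.png

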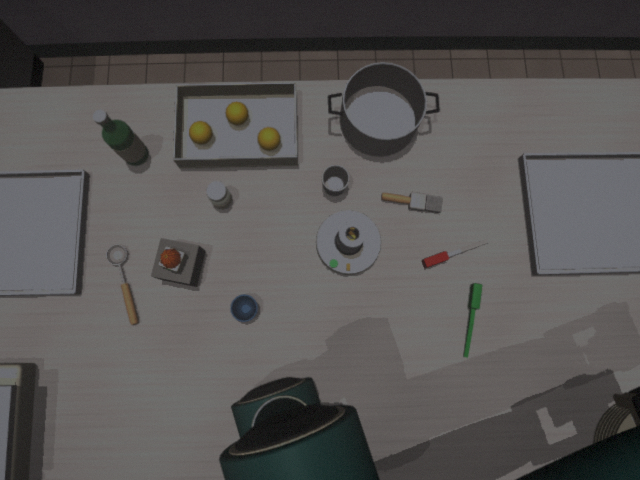

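View pics/side0.png

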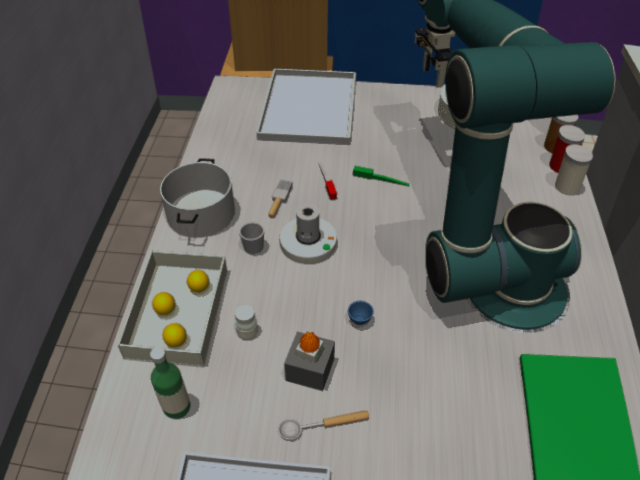

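Candidates for the wedge in the top picture: the red-handled tool at (435,259) with a thin steel blade to (487,243), and the green one at (473,318). The red one fits and the green is the look-alike. The cone is at (171,258) in the grey stand. The hub is at (348,242), with an orange base mark at about (348,267) and a green one at (333,263); orange is the -x mark.

```bash
cat > h.py <<'E'
from workcell import r, eyes
import cv2, numpy as np
from scipy.spatial.transform import Rotation as R
def ray(info,px):
    K=np.array([[info['fx'],0,info['cx']],[0,info['fy'],info['cy']],[0,0,1]])
    u=cv2.undistortPoints(np.array(px,float).reshape(-1,1,2),K,info['dist']).reshape(-1,2)
    d=np.c_[u[:,0],-u[:,1],-np.ones(len(u))]
    return info['origin'],R.from_euler('xyz',info['attitude'],degrees=True).apply(d)
def onz(info,px,z):
    o,d=ray(info,px); return o+d*((z-o[2])/d[:,2])[:,None]
def proj(info,P):
    K=np.array([[info['fx'],0,info['cx']],[0,info['fy'],info['cy']],[0,0,1]])
    c=R.from_euler('xyz',info['attitude'],degrees=True).inv().apply(np.atleast_2d(P)-info['origin'])
    return cv2.projectPoints(c*[1,-1,-1],np.zeros(3),np.zeros(3),K,info['dist'])[0].reshape(-1,2)
def hsv(im): return cv2.cvtColor(im,cv2.COLOR_RGB2HSV)
def blobs(im,lo,hi,amin=8):
    m=cv2.inRange(hsv(im),lo,hi); n,l,s,c=cv2.connectedComponentsWithStats(m)
    return [(c[i],s[i,4],np.argwhere(l==i)[:,::-1]) for i in range(1,n) if s[i,4]>=amin]
E
python3 - <<'E'
from h import *
im=cv2.imread('pics/top0.png')[:,:,::-1].copy(); I=eyes.camera_info('top')
for nm,lo,hi in (('red',(0,150,90),(5,255,255)),('red2',(174,150,60),(180,255,255)),('orange',(6,150,90),(24,255,255)),('green',(45,80,90),(80,255,255))):
    for c,a,p in blobs(im,lo,hi): 
        print(nm,c.round(1),a,onz(I,c,.03).round(3))
print('wedge tip px->',onz(I,[[487,243],[435,259]],.004).round(3))
s=[im[y:y+75,x:x+100] for x,y in ((298,200),(130,225),(415,220),(415,270))]
s=[cv2.resize(x,(400,300),interpolation=cv2.INTER_CUBIC) for x in s]
cv2.imwrite('pics/crop.png',np.vstack([np.hstack(s[:2]),np.hstack(s[2:])])[:,:,::-1])
print(eyes.camera_info('wrist'))
E
```

```text
red [435.9 258.8] 182 [[ 0.51  -0.315  0.03 ]]
orange [236.8 113.1] 122 [[0.892 0.16  0.03 ]]
orange [200.  132.4] 135 [[0.842 0.251 0.03 ]]
orange [268.6 138.5] 133 [[0.822 0.08  0.03 ]]
orange [167.  256.6] 125 [[0.53  0.322 0.03 ]]
green [333.2 263.1] 47 [[ 0.505 -0.07   0.03 ]]
green [476.3 294.4] 140 [[ 0.423 -0.405  0.03 ]]
green [472.6 316. ] 37 [[ 0.373 -0.392  0.03 ]]
green [469.8 337.1] 31 [[ 0.325 -0.381  0.03 ]]
wedge tip px-> [[ 0.55  -0.453  0.004]
 [ 0.513 -0.321  0.004]]
{'fx': 360.04858490230214, 'fy': 360.04858490230214, 'cx': 321.7436289061175, 'cy': 245.35380384875066, 'dist': array([-0.07132557,  0.        ,  0.        ,  0.        ,  0.        ]), 'origin': array([ 0.29861692, -0.61022087,  0.38465523]), 'attitude': array([-1.70507548e+01, -3.77971771e-02, -7.08449554e+01])}
```

View pics/crop.png

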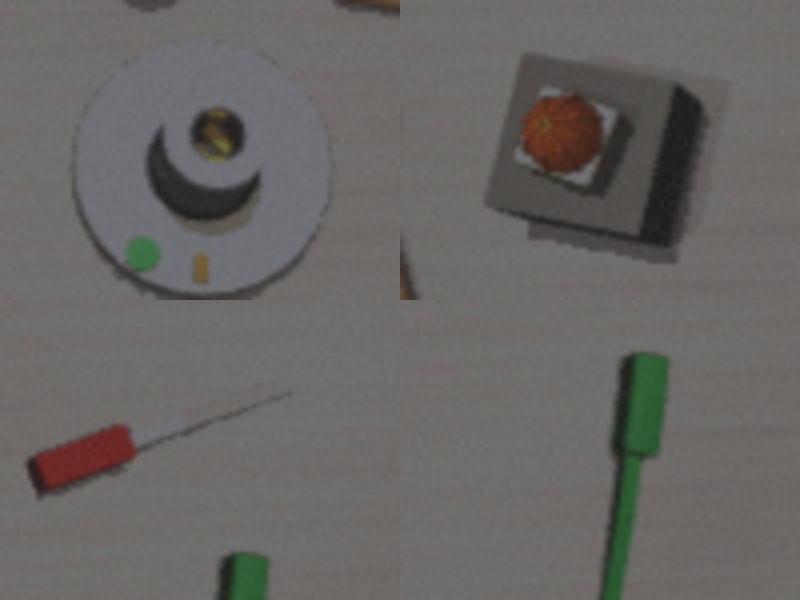

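The crop confirms it: the red-handled wedge with steel blade points right (world -y). The hub's orange mark is at the bottom of the disc, so hub x is about world +x. The collar square on the stand is visible under the orange cone. I'm moving to look closer with the wrist camera.

```bash
cat >> h.py <<'E'
def to(x,y,z,yaw):
    "total shift/turn in command units from present pose, for a vertical tool"
    s=r.get_state(); Rt=R.from_euler('xyz',s['tool_rot'],degrees=True)
    d=Rt.inv().apply(np.array([x,y,z])-s['ee_pos'])/.15
    T=R.from_euler('xyz',[180,0,yaw],degrees=True)
    a=(Rt.inv()*T).as_rotvec(degrees=True)/45
    print('shift',d.round(4),'turn',a.round(4),'t',round(s['clock'],2),'pos',s['ee_pos'].round(4),s['tool_rot'].round(2),'F',s['contact_force'].round(1),'w',round(s['grip_width'],4),s['grasp_force'])
    return d,a
E
python3 - <<'E'
from h import *
I=eyes.camera_info('top')
print('hub base',onz(I,[348.4,242],.03),'col',onz(I,[351.25,234.5],.12))
print('cone',onz(I,[[130+566/4,225+135/4]],.105),'stand',onz(I,[[130+598/4,225+133/4-1]],.075))
c=[(545,85),(618,100),(588,185),(515,160)]
P=onz(I,[(130+(a-400)/4,225+b/4) for a,b in c],.105);print(P.round(3))
to(.46,-.07,.26,0)
E
```

```text
hub base [[ 0.55512072 -0.10832212  0.03      ]] col [[ 0.55478876 -0.10642273  0.12      ]]
cone [[0.50741653 0.06983608 0.105     ]] stand [[0.51507704 0.05382507 0.075     ]]
[[0.541 0.302 0.105]
 [0.531 0.262 0.105]
 [0.484 0.277 0.105]
 [0.499 0.317 0.105]]
shift [ 2.7445 -3.0536 -0.2769] turn [-1.20e-03  2.00e-04  4.25e-01] t 0.1 pos [ 0.2211 -0.6376  0.218 ] [-179.94   -0.     19.12] F [-0.7 -0.3 -0.1] w 0.0932 0.0
```

>>> {"api": "arm_command", "payload": {
  "series": [
    {"dx":0.12,"dy":-0.1,"dz":-0.1},
    {"dx":0.22,"dy":-0.2,"dz":-0.1},
    {"dx":0.23,"dy":-0.2},
    {"dx":0.23,"dy":-0.21},
    {"dx":0.23,"dy":-0.21},
    {"dx":0.23,"dy":-0.21},
    {"dx":0.23,"dy":-0.21},
    {"dx":0.23,"dy":-0.21},
    {"dx":0.23,"dy":-0.21},
    {"dx":0.23,"dy":-0.21}
  ]
}}

```text
invalid input at $.series[0]: expected keys dx, dy, dz, ax, ay, az, fingers
```

>>> {"api": "arm_command", "payload": {
  "series": [
    {"dx":0.23,"dy":-0.21},
    {"dx":0.23,"dy":-0.21},
    {"dx":0.23,"dy":-0.21},
    {"dx":0.1,"dy":-0.1},
    {}
  ]
}}

```text
invalid input at $.series[0]: expected keys dx, dy, dz, ax, ay, az, fingers
```

```bash
python3 - <<'E'
from h import *
to(.5,-.13,.25,19)
I=eyes.camera_info('wrist');im=eyes.snapshot('wrist')
np.save('pics/w1.npy',im);np.save('pics/w1i.npy',I,allow_pickle=True)
cv2.imwrite('pics/w1.png',im[:,:,::-1])
print(I['origin'],proj(I,[[.555,-.107,.12],[.555,-.107,.03]]))
for nm,lo,hi in (('or',(6,120,60),(30,255,255)),('gr',(45,80,60),(80,255,255)),('red',(0,150,60),(5,255,255))):
    for c,a,p in blobs(im,lo,hi,15): print(nm,c.round(1),a,onz(I,c,.03).round(4))
to(.49,.27,.25,-17)
E
```

```text
shift [ 2.8654 -2.5882 -0.2107] turn [-0.0012 -0.      0.0028] t 0.1 pos [ 0.2211 -0.6376  0.218 ] [-179.94   -0.     19.12] F [-0.7 -0.3 -0.1] w 0.0932 0.0
[ 0.29861692 -0.61022087  0.38465523] [[838.65943406 862.00913688]
 [ 56.8814022  -88.42092294]]
or [518.8 361.5] 51 [[ 0.1365 -0.9138  0.03  ]]
or [103.7 390.3] 419 [[-0.0687 -0.4535  0.03  ]]
or [124.6 362.2] 66 [[-0.0173 -0.4731  0.03  ]]
or [540.1 390.1] 367 [[ 0.1079 -0.9619  0.03  ]]
or [118.6 408.8] 48 [[-0.0905 -0.4756  0.03  ]]
or [472.6 454.8] 6577 [[-0.0116 -0.9287  0.03  ]]
gr [109.7  39.4] 886 [[ 0.3189 -0.3973  0.03  ]]
red [165.8 464.5] 73 [[-0.1621 -0.5497  0.03  ]]
shift [ 3.6761 -5.1296 -0.2081] turn [-1.100e-03  3.000e-04  8.028e-01] t 0.15 pos [ 0.2211 -0.6376  0.2181] [-179.95   -0.     19.12] F [-1.1  0.4  0.2] w 0.0929 0.0
```

View pics/w1.png

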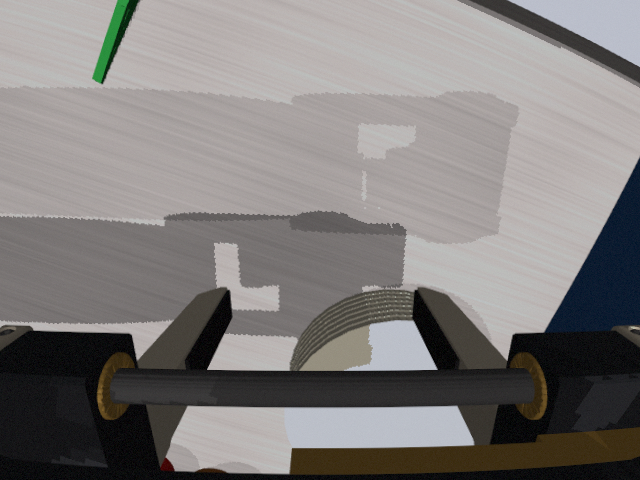

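The wrist view was taken at the start pose because the moves were refused: every key is needed in each row. It shows only bare counter, with the green look-alike's tip at (98,80) and the fingers in the lower half. Resending the moves with all keys.

>>> {"api": "arm_command", "payload": {
  "series": [
    {"dx":0.12,"dy":-0.1,"dz":-0.1,"ax":0,"ay":0,"az":0,"fingers":1},
    {"dx":0.22,"dy":-0.2,"dz":-0.1,"ax":0,"ay":0,"az":0,"fingers":1},
    {"dx":0.23,"dy":-0.2,"dz":0,"ax":0,"ay":0,"az":0,"fingers":1},
    {"dx":0.23,"dy":-0.21,"dz":0,"ax":0,"ay":0,"az":0,"fingers":1},
    {"dx":0.23,"dy":-0.21,"dz":0,"ax":0,"ay":0,"az":0,"fingers":1},
    {"dx":0.23,"dy":-0.21,"dz":0,"ax":0,"ay":0,"az":0,"fingers":1},
    {"dx":0.23,"dy":-0.21,"dz":0,"ax":0,"ay":0,"az":0,"fingers":1},
    {"dx":0.23,"dy":-0.21,"dz":0,"ax":0,"ay":0,"az":0,"fingers":1},
    {"dx":0.23,"dy":-0.21,"dz":0,"ax":0,"ay":0,"az":0,"fingers":1},
    {"dx":0.23,"dy":-0.21,"dz":0,"ax":0,"ay":0,"az":0,"fingers":1}
  ]
}}

```text
clock: 1.15
ee_pos: [0.4337, -0.2496, 0.2486]
tool_rot: [180.0, -0.0, 19.1]
contact_force: [0.5, 0.1, -0.1]
grip_width: 0.093
grasp_force: 0.0
```

>>> {"api": "arm_command", "payload": {
  "series": [
    {"dx":0.23,"dy":-0.21,"dz":0,"ax":0,"ay":0,"az":0,"fingers":1},
    {"dx":0.23,"dy":-0.21,"dz":0,"ax":0,"ay":0,"az":0,"fingers":1},
    {"dx":0.23,"dy":-0.21,"dz":0,"ax":0,"ay":0,"az":0,"fingers":1},
    {"dx":0.1,"dy":-0.1,"dz":0,"ax":0,"ay":0,"az":0,"fingers":1},
    {"dx":0,"dy":0,"dz":0,"ax":0,"ay":0,"az":0,"fingers":1}
  ]
}}

```text
clock: 1.65
ee_pos: [0.5101, -0.1068, 0.2483]
tool_rot: [-180.0, 0.0, 19.3]
contact_force: [0.2, -1.3, 0.3]
grip_width: 0.0927
grasp_force: 0.0
```

```bash
python3 - <<'E'
from h import *
to(.5,-.13,.25,19)
I=eyes.camera_info('wrist');im=eyes.snapshot('wrist')
np.save('pics/w2.npy',im);np.save('pics/w2i.npy',I,allow_pickle=True)
cv2.imwrite('pics/w2.png',im[:,:,::-1])
print(I['origin'],proj(I,[[.555,-.107,.12],[.555,-.107,.03]]))
for nm,lo,hi in (('or',(6,120,60),(30,255,255)),('gr',(45,80,60),(80,255,255)),('red',(0,150,60),(5,255,255))):
    for c,a,p in blobs(im,lo,hi,15): print(nm,c.round(1),a,onz(I,c,.03).round(4))
to(.43,.29,.25,-17)
E
```

```text
shift [-0.115   0.1238 -0.0115] turn [-0.0009  0.0004  0.007 ] t 1.65 pos [ 0.5101 -0.1068  0.2483] [-1.7996e+02  2.0000e-02  1.9310e+01] F [ 0.2 -1.3  0.3] w 0.0927 0.0
[ 0.58759795 -0.07907794  0.41493302] [[340.39857047 186.22867592]
 [336.07471959 174.68297422]]
or [476.  114.6] 619 [[ 0.6614 -0.2217  0.03  ]]
or [348.2 175.9] 174 [[ 0.558  -0.1196  0.03  ]]
or [335.3 188.7] 244 [[ 0.5407 -0.1113  0.03  ]]
or [315.4 226.1] 104 [[ 0.4948 -0.1046  0.03  ]]
or [124.6 364.2] 31 [[0.241 0.068 0.03 ]]
or [102.9 391.6] 356 [[0.1856 0.0903 0.03  ]]
or [539.6 392.9] 422 [[ 0.3773 -0.4636  0.03  ]]
or [120.6 407.6] 16 [[0.1679 0.0631 0.03  ]]
or [603.3 435.6] 75 [[ 0.3376 -0.6048  0.03  ]]
or [587.3 442. ] 265 [[ 0.3203 -0.5864  0.03  ]]
or [560.  443.1] 229 [[ 0.3075 -0.5441  0.03  ]]
or [536.7 448.9] 95 [[ 0.2882 -0.5147  0.03  ]]
or [486.2 454. ] 254 [[ 0.2587 -0.4451  0.03  ]]
or [516.2 453.7] 286 [[ 0.2716 -0.4889  0.03  ]]
or [457.9 455.9] 188 [[ 0.2436 -0.4064  0.03  ]]
gr [287.8 208. ] 273 [[ 0.504  -0.0698  0.03  ]]
gr [451.1 413.6] 110 [[ 0.3101 -0.3617  0.03  ]]
red [489.7 268.9] 1046 [[ 0.5137 -0.3122  0.03  ]]
shift [ 0.3742 -2.6805 -0.0105] turn [-2.000e-04  8.000e-04  8.058e-01] t 1.7 pos [ 0.5096 -0.1081  0.2483] [-1.7998e+02  3.0000e-02  1.9260e+01] F [ 0.4 -0.7 -0.4] w 0.093 0.0
```

View pics/w2.png

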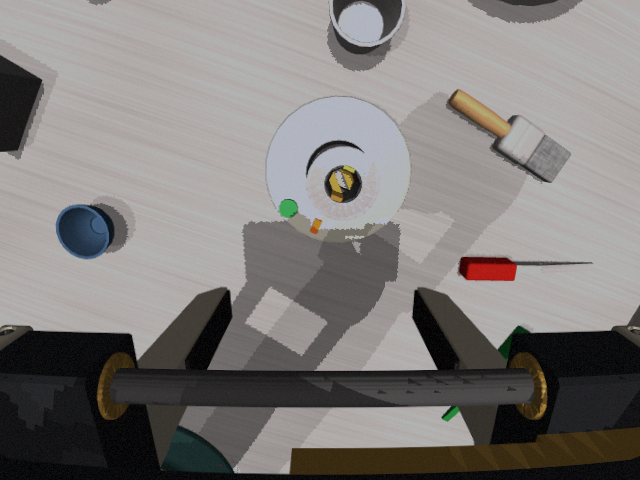

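The wrist view shows the hub disc centred near (338,167), bore mouth at (343,183), orange mark at (315,226), green decoy dot at (288,208), and the red wedge at (489,269) pointing right. I'll fit the base rim and bore circles while moving to the stand.

```bash
cat >> h.py <<'E'
from scipy.optimize import least_squares
def circle(im,I,c0,z,r0,lo,hi,sign,angs=range(0,360,4),free=False):
    "strongest radial grey step between radii lo..hi (m) round c0 at height z; fit circle"
    g=cv2.GaussianBlur(cv2.cvtColor(im,cv2.COLOR_RGB2GRAY),(3,3),0).astype(np.float32)
    rr=np.arange(lo,hi,.0003); pts=[]
    for a in np.radians(angs):
        P=np.c_[c0[0]+rr*np.cos(a),c0[1]+rr*np.sin(a),np.full(len(rr),z)]
        q=proj(I,P).astype(np.float32); v=cv2.remap(g,q[:,0].copy(),q[:,1].copy(),cv2.INTER_LINEAR).ravel()
        k=4; d=(v[2*k:]-v[:-2*k])*sign; i=d.argmax()
        if d[i]>12: pts.append(P[i+k,:2])
    pts=np.array(pts)
    f=lambda p:np.hypot(*(pts-p[:2]).T)-(p[2] if free else r0)
    s=least_squares(f,[*c0[:2],r0],loss='soft_l1',f_scale=.0005)
    print(len(pts),s.x.round(4),'resid med',np.median(abs(f(s.x))).round(5)); return s.x
E
python3 - <<'E'
from h import *
im=np.load('pics/w2.npy');I=np.load('pics/w2i.npy',allow_pickle=True).item()
c=circle(im,I,(.555,-.107),.03,.078,.07,.086,-1)
c=circle(im,I,c,.03,.078,.074,.082,-1,free=True)
b=circle(im,I,(.555,-.107),.12,.0135,.008,.02,1,free=True)
b=circle(im,I,b,.12,.0135,.010,.017,1,free=True)
m=onz(I,[315.4,226.1],.03)[0][:2]
for q in(c,b): d=q[:2]-m; print('hub yaw',np.degrees(np.arctan2(d[1],d[0])),np.hypot(*d))
T=np.load  # top view same
im=cv2.imread('pics/top0.png')[:,:,::-1].copy();I=eyes.camera_info('top')
c=circle(im,I,(.555,-.107),.03,.078,.07,.086,-1); c=circle(im,I,c,.03,.078,.074,.082,-1,free=True)
to(.42,.30,.25,-17)
E
```

```text
86 [ 0.5562 -0.1086  0.078 ] resid med 0.002
83 [ 0.5571 -0.1086  0.0761] resid med 0.00013
90 [ 0.5572 -0.1082  0.015 ] resid med 0.00019
90 [ 0.5573 -0.1082  0.015 ] resid med 0.00016
hub yaw -3.593908142900942 0.062458192322344994
hub yaw -3.2220901047084727 0.06254313939355431
32 [ 0.5596 -0.1088  0.078 ] resid med 0.00064
28 [ 0.5557 -0.1078  0.0746] resid med 0.00039
shift [ 0.3333 -2.7654 -0.0104] turn [-2.000e-04  8.000e-04  8.058e-01] t 1.7 pos [ 0.5096 -0.1081  0.2483] [-1.7998e+02  3.0000e-02  1.9260e+01] F [ 0.4 -0.7 -0.4] w 0.093 0.0
```

>>> {"api": "arm_command", "payload": {
  "series": [
    {"dx":0.03,"dy":-0.2,"dz":0,"ax":0,"ay":0,"az":0,"fingers":1},
    {"dx":0.03,"dy":-0.31,"dz":0,"ax":0,"ay":0,"az":0,"fingers":1},
    {"dx":0.03,"dy":-0.31,"dz":0,"ax":0,"ay":0,"az":0,"fingers":1},
    {"dx":0.03,"dy":-0.31,"dz":0,"ax":0,"ay":0,"az":0,"fingers":1},
    {"dx":0.03,"dy":-0.31,"dz":0,"ax":0,"ay":0,"az":0,"fingers":1},
    {"dx":0.03,"dy":-0.31,"dz":0,"ax":0,"ay":0,"az":0,"fingers":1},
    {"dx":0.04,"dy":-0.31,"dz":0,"ax":0,"ay":0,"az":0,"fingers":1},
    {"dx":0.04,"dy":-0.31,"dz":0,"ax":0,"ay":0,"az":0,"fingers":1},
    {"dx":0.04,"dy":-0.31,"dz":0,"ax":0,"ay":0,"az":0,"fingers":1},
    {"dx":0,"dy":0,"dz":0,"ax":0,"ay":0,"az":0.18,"fingers":1}
  ]
}}

```text
clock: 2.7
ee_pos: [0.4191, 0.2884, 0.2483]
tool_rot: [-180.0, 0.0, 11.2]
contact_force: [-0.2, -1.2, -0.2]
grip_width: 0.0927
grasp_force: 0.0
```

>>> {"api": "arm_command", "payload": {
  "series": [
    {"dx":0,"dy":0,"dz":0,"ax":0,"ay":0,"az":0.18,"fingers":1},
    {"dx":0,"dy":0,"dz":0,"ax":0,"ay":0,"az":0.18,"fingers":1},
    {"dx":0,"dy":0,"dz":0,"ax":0,"ay":0,"az":0.18,"fingers":1},
    {"dx":0,"dy":0,"dz":0,"ax":0,"ay":0,"az":0.08,"fingers":1},
    {"dx":0,"dy":0,"dz":0,"ax":0,"ay":0,"az":0,"fingers":1}
  ]
}}

```text
clock: 3.2
ee_pos: [0.4206, 0.2845, 0.2486]
tool_rot: [180.0, -0.0, -17.0]
contact_force: [0.3, 0.9, -0.0]
grip_width: 0.0929
grasp_force: 0.0
```

```bash
python3 - <<'E'
from h import *
to(.43,.30,.25,-17)
I=eyes.camera_info('wrist');im=eyes.snapshot('wrist')
np.save('pics/w3.npy',im);np.save('pics/w3i.npy',I,allow_pickle=True)
print(I['origin'],proj(I,[[.513,.289,.105],[.513,.289,.075]]))
cv2.imwrite('pics/w3.png',im[:,:,::-1])
for nm,lo,hi in (('or',(3,150,90),(20,255,255)),('gr',(40,80,60),(85,255,255))):
    for c,a,p in blobs(im,lo,hi,10): print(nm,c.round(1),a,onz(I,c,.09).round(4))
E
```

```text
shift [ 0.0299 -0.1174 -0.0092] turn [ 0.0002 -0.0002  0.    ] t 3.2 pos [0.4206 0.2845 0.2486] [ 1.7999e+02 -1.0000e-02 -1.7000e+01] F [ 0.3  0.9 -0. ] w 0.0929 0.0
[0.49898106 0.26119718 0.41527894] [[284.04581621 129.55575197]
 [287.32761366 130.1247379 ]]
or [279.2 128.4] 2022 [[0.5158 0.294  0.09  ]]
or [101.4 378. ] 12 [[0.3278 0.5692 0.09  ]]
or [543.4 395.9] 121 [[0.1582 0.1003 0.09  ]]
or [102.1 403.8] 153 [[0.2955 0.5865 0.09  ]]
gr [629.2  40.6] 281 [[ 0.5041 -0.0216  0.09  ]]
```

View pics/w3.png

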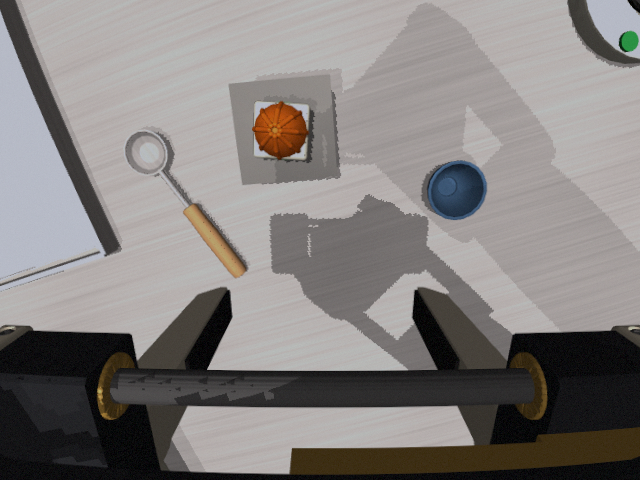

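The view shows the cone at (280,130), collar square about (254..309,101..160), nearly aligned with the tool, on the stand. Now the collar fit, and a check of the side view for the green marks.

```bash
python3 - <<'E'
from h import *
im=np.load('pics/w3.npy');I=np.load('pics/w3i.npy',allow_pickle=True).item()
h=hsv(im); roi=np.zeros(im.shape[:2],np.uint8); roi[85:178,238:328]=1
m=(((h[:,:,1]<40)&(h[:,:,2]>165))|((h[:,:,0]<20)&(h[:,:,1]>150)))&(roi>0)
m=cv2.morphologyEx(m.astype(np.uint8),cv2.MORPH_OPEN,np.ones((5,5)))
n,l,s,c=cv2.connectedComponentsWithStats(m); i=l[128,279]; m=(l==i).astype(np.uint8)
cnt=max(cv2.findContours(m,0,2)[0],key=len); q=cv2.boxPoints(cv2.minAreaRect(cnt)); print(s[i],q.round(1))
P=onz(I,cnt.reshape(-1,2),.105)[:,:2]
(cx,cy),(w,hh),a=cv2.minAreaRect((P*1000).astype(np.float32)); print('collar',cx,cy,w,hh,a)
# stand top
m2=((h[:,:,2]<150)&(h[:,:,2]>100)&(roi*0+1>0)); 
b=cv2.imread('pics/side0.png')[:,:,::-1].copy();Is=eyes.camera_info('side')
x,y=proj(Is,[[cx/1000,cy/1000,.09]])[0].round(1);print('side px',x,y)
for c,a,p in blobs(b,(35,60,40),(90,255,255),3):
    if abs(c-[x,y]).max()<40: print('green',c,a)
x,y=int(x),int(y)
cr=[cv2.resize(b[y-30:y+30,x-40:x+40],(800,600),interpolation=cv2.INTER_CUBIC)]
cv2.imwrite('pics/sc.png',cr[0][:,:,::-1])
E
```

```text
[ 254  102   55   56 2572] [[251.1 155.6]
 [254.2 101.3]
 [308.4 104.3]
 [305.4 158.6]]
collar 513.2822265625 292.175048828125 44.21916961669922 43.536216735839844 69.60919952392578
side px 309.5 346.9
green [318.83333333 351.33333333] 6
```

View pics/sc.png

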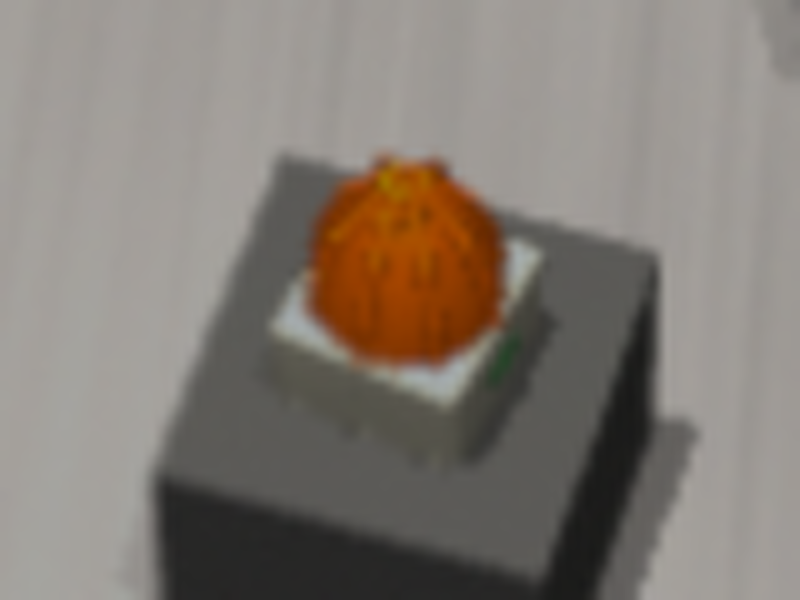

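The green mark at (505,355) in the crop is on the collar face toward the robot, so the cone's x axis lies at -20.4° (mod 180). The slot's world range is about 10.6..56.6°. I'll grip across the y flats with tool yaw -20.4.

>>> {"api": "arm_command", "payload": {
  "series": [
    {"dx":0.2,"dy":-0.08,"dz":0,"ax":0,"ay":0,"az":0,"fingers":1},
    {"dx":0.2,"dy":-0.08,"dz":0,"ax":0,"ay":0,"az":0,"fingers":1},
    {"dx":0.176,"dy":-0.07,"dz":0,"ax":0,"ay":0,"az":0,"fingers":1},
    {"dx":0,"dy":0,"dz":0.2,"ax":0,"ay":0,"az":0.0756,"fingers":1},
    {"dx":0,"dy":0,"dz":0.2,"ax":0,"ay":0,"az":0,"fingers":1},
    {"dx":0,"dy":0,"dz":0.1,"ax":0,"ay":0,"az":0,"fingers":1},
    {"dx":0,"dy":0,"dz":0,"ax":0,"ay":0,"az":0,"fingers":1}
  ]
}}

```text
clock: 3.95
ee_pos: [0.5123, 0.2926, 0.1717]
tool_rot: [179.9, 0.1, -20.2]
contact_force: [0.1, -0.3, 1.0]
grip_width: 0.093
grasp_force: 0.0
```

```bash
python3 - <<'E'
from h import *
to(.5133,.2922,.0797,-20.4)
I=eyes.camera_info('wrist');im=eyes.snapshot('wrist')
np.save('pics/w4.npy',im);np.save('pics/w4i.npy',I,allow_pickle=True)
cv2.imwrite('pics/w4.png',im[:,:,::-1])
for nm,lo,hi in (('or',(3,150,90),(20,255,255)),('gr',(40,80,40),(85,255,255))):
    for c,a,p in blobs(im,lo,hi,40): print(nm,c.round(1),a,onz(I,c,.09).round(4))
h=hsv(im); print(proj(I,[[.5133,.2922,.105]]))
E
```

```text
shift [ 0.0088 -0.0011  0.6132] turn [0.003  0.0027 0.0042] t 3.95 pos [0.5123 0.2926 0.1717] [ 1.7987e+02  1.2000e-01 -2.0210e+01] F [ 0.1 -0.3  1. ] w 0.093 0.0
or [322.3 260.8] 3283 [[0.5064 0.2945 0.09  ]]
or [102.  400.5] 177 [[0.4511 0.5196 0.09  ]]
or [543.1 396.3] 154 [[0.3212 0.1569 0.09  ]]
gr [63.6  2.1] 145 [[0.7274 0.3894 0.09  ]]
gr [323.  220.7] 40 [[0.5345 0.2836 0.09  ]]
[[321.98742432 258.20626141]]
```

View pics/w4.png

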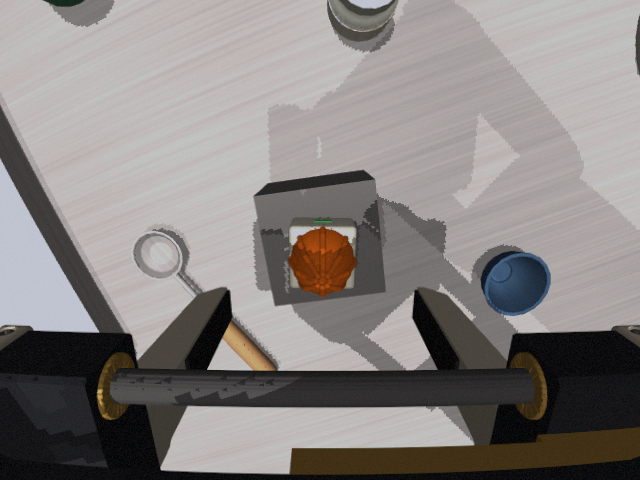

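The green mark at (323,220) on the far collar face confirms the yaw and centre to within 1 mm, and the fingers straddle the collar. Descending and gripping.

>>> {"api": "arm_command", "payload": {
  "series": [
    {"dx":0.008,"dy":0,"dz":0.2,"ax":0,"ay":0,"az":0.004,"fingers":1},
    {"dx":0,"dy":0,"dz":0.25,"ax":0,"ay":0,"az":0,"fingers":0.8},
    {"dx":0,"dy":0,"dz":0.16,"ax":0,"ay":0,"az":0,"fingers":0.65},
    {"dx":0,"dy":0,"dz":0,"ax":0,"ay":0,"az":0,"fingers":0.55},
    {"dx":0,"dy":0,"dz":0,"ax":0,"ay":0,"az":0,"fingers":0.3},
    {"dx":0,"dy":0,"dz":0,"ax":0,"ay":0,"az":0,"fingers":0.3},
    {"dx":0,"dy":0,"dz":0,"ax":0,"ay":0,"az":0,"fingers":0.3},
    {"dx":0,"dy":0,"dz":0,"ax":0,"ay":0,"az":0,"fingers":0.3}
  ],
  "squeeze": 40
}}

```text
clock: 4.8
ee_pos: [0.5146, 0.2931, 0.0839]
tool_rot: [-179.9, -0.1, -20.5]
contact_force: [-1.0, -1.3, 6.9]
grip_width: 0.0456
grasp_force: 40.0
```

```bash
python3 - <<'E'
from h import *
to(.5133,.2922,.0797,-20.4)
to(.5572,-.1084,.23,5)
E
```

```text
shift [-0.0061  0.0084  0.0279] turn [-0.0016 -0.002  -0.0012] t 4.8 pos [0.5146 0.2931 0.0839] [-1.7993e+02 -9.0000e-02 -2.0450e+01] F [-1.  -1.3  6.9] w 0.0456 40.00326633453369
shift [ 1.203   2.4072 -0.9752] turn [-0.0011 -0.0023 -0.5656] t 4.8 pos [0.5146 0.2931 0.0839] [-1.7993e+02 -9.0000e-02 -2.0450e+01] F [-1.  -1.3  6.9] w 0.0456 40.00326633453369
```

>>> {"api": "arm_command", "payload": {
  "series": [
    {"dx":0,"dy":0,"dz":-0.1,"ax":0,"ay":0,"az":0,"fingers":0.3},
    {"dx":0,"dy":0,"dz":-0.2,"ax":0,"ay":0,"az":0,"fingers":0.3},
    {"dx":0,"dy":0,"dz":-0.25,"ax":0,"ay":0,"az":0,"fingers":0.3},
    {"dx":0,"dy":0,"dz":-0.25,"ax":0,"ay":0,"az":0,"fingers":0.3},
    {"dx":0,"dy":0,"dz":-0.2,"ax":0,"ay":0,"az":0,"fingers":0.3},
    {"dx":0,"dy":0,"dz":0,"ax":0,"ay":0,"az":0,"fingers":0.3}
  ]
}}

```text
clock: 5.4
ee_pos: [0.515, 0.2935, 0.2381]
tool_rot: [-179.7, -0.3, -20.5]
contact_force: [1.0, -0.5, -3.2]
grip_width: 0.0457
grasp_force: 40.0
```

```bash
python3 - <<'E'
from h import *
to(.5572,-.1084,.23,5)
E
```

```text
shift [1.1999 2.4122 0.0467] turn [-0.0053 -0.0073 -0.5656] t 5.4 pos [0.515  0.2935 0.2381] [-179.7    -0.26  -20.45] F [ 1.  -0.5 -3.2] w 0.0457 39.998794198036194
```

>>> {"api": "arm_command", "payload": {
  "series": [
    {"dx":0.06,"dy":0.12,"dz":0,"ax":0,"ay":0,"az":0,"fingers":0.3},
    {"dx":0.12,"dy":0.24,"dz":0,"ax":0,"ay":0,"az":0,"fingers":0.3},
    {"dx":0.13,"dy":0.26,"dz":0,"ax":0,"ay":0,"az":0,"fingers":0.3},
    {"dx":0.13,"dy":0.27,"dz":0,"ax":0,"ay":0,"az":0,"fingers":0.3},
    {"dx":0.14,"dy":0.28,"dz":0,"ax":0,"ay":0,"az":0,"fingers":0.3},
    {"dx":0.14,"dy":0.28,"dz":0,"ax":0,"ay":0,"az":0,"fingers":0.3},
    {"dx":0.14,"dy":0.28,"dz":0,"ax":0,"ay":0,"az":0,"fingers":0.3},
    {"dx":0.14,"dy":0.28,"dz":0,"ax":0,"ay":0,"az":0,"fingers":0.3},
    {"dx":0.12,"dy":0.24,"dz":0,"ax":0,"ay":0,"az":0,"fingers":0.3},
    {"dx":0.08,"dy":0.16,"dz":0,"ax":0,"ay":0,"az":0,"fingers":0.3}
  ]
}}

```text
clock: 6.4
ee_pos: [0.5558, -0.1112, 0.2314]
tool_rot: [180.0, 0.1, -20.5]
contact_force: [0.4, 1.0, -2.6]
grip_width: 0.0459
grasp_force: 40.0
```

>>> {"api": "arm_command", "payload": {
  "series": [
    {"dx":0,"dy":0,"dz":0,"ax":0,"ay":0,"az":-0.1,"fingers":0.3},
    {"dx":0,"dy":0,"dz":0,"ax":0,"ay":0,"az":-0.18,"fingers":0.3},
    {"dx":0,"dy":0,"dz":0,"ax":0,"ay":0,"az":-0.18,"fingers":0.3},
    {"dx":0,"dy":0,"dz":0,"ax":0,"ay":0,"az":-0.105,"fingers":0.3},
    {"dx":0,"dy":0,"dz":0,"ax":0,"ay":0,"az":0,"fingers":0.3},
    {"dx":0,"dy":0,"dz":0,"ax":0,"ay":0,"az":0,"fingers":0.3}
  ]
}}

```text
clock: 7.0
ee_pos: [0.5561, -0.1086, 0.2317]
tool_rot: [-180.0, 0.0, 4.8]
contact_force: [0.4, 0.6, -2.7]
grip_width: 0.0457
grasp_force: 40.0
```

```bash
python3 - <<'E'
from h import *
to(.5572,-.1084,.16,5)
I=eyes.camera_info('wrist');im=eyes.snapshot('wrist')
np.save('pics/w5.npy',im);np.save('pics/w5i.npy',I,allow_pickle=True)
for nm,lo,hi in (('or',(3,150,90),(20,255,255)),('gr',(40,80,40),(85,255,255))):
    for c,a,p in blobs(im,lo,hi,20): print(nm,c.round(1),a)
E
```

```text
shift [ 0.0079 -0.0008  0.4783] turn [-0.0003  0.0008 -0.0042] t 7.0 pos [ 0.5561 -0.1086  0.2317] [-1.7999e+02  4.0000e-02  4.8100e+00] F [ 0.4  0.6 -2.7] w 0.0457 39.99852418899536
or [317.9 236.3] 152
or [315.7 253.4] 21
or [322.6 329.9] 7067
or [434.5 393.9] 236
or [208.2 399.9] 173
gr [280.2 258.1] 125
gr [321.8 268. ] 127
gr [552.6 333.9] 911
```

```bash
python3 - <<'E'
from h import *
I=np.load('pics/w5i.npy',allow_pickle=True).item()
o,d=ray(I,[[321.8,268],[322.6,329.9]]); s=r.get_state(); Rt=R.from_euler('xyz',s['tool_rot'],degrees=True)
o=Rt.inv().apply(o-s['ee_pos']); d=Rt.inv().apply(d)
for x in (.022,.023,.024): print((o+d[0]*((x-o[0])/d[0][0])).round(4))
E
```

```text
[ 0.022  -0.0004 -0.0072]
[ 0.023  -0.0004 -0.0098]
[ 0.024  -0.0004 -0.0125]
```

>>> {"api": "arm_command", "payload": {
  "series": [
    {"dx":0.007,"dy":0,"dz":0.1,"ax":0,"ay":0,"az":0,"fingers":0.3},
    {"dx":0,"dy":0,"dz":0.12,"ax":0,"ay":0,"az":0,"fingers":0.3},
    {"dx":0,"dy":0,"dz":0.08,"ax":0,"ay":0,"az":0,"fingers":0.3},
    {"dx":0,"dy":0,"dz":0.04,"ax":0,"ay":0,"az":0,"fingers":0.3},
    {"dx":0,"dy":0,"dz":0.0,"ax":0,"ay":0,"az":0,"fingers":0.3},
    {"dx":0,"dy":0,"dz":0.0,"ax":0,"ay":0,"az":0,"fingers":0.3}
  ]
}}

```text
clock: 7.65
ee_pos: [0.5575, -0.1086, 0.1814]
tool_rot: [180.0, -0.0, 5.0]
contact_force: [-0.2, 0.1, -2.8]
grip_width: 0.0459
grasp_force: 40.0
```

```bash
python3 - <<'E'
from h import *
to(.5572,-.1084,.145,5)
E
```

```text
shift [-0.0017 -0.0017  0.2429] turn [ 0.0001 -0.0004 -0.0008] t 7.65 pos [ 0.5575 -0.1086  0.1814] [ 1.7999e+02 -2.0000e-02  4.9600e+00] F [-0.2  0.1 -2.8] w 0.0459 39.998849630355835
```

>>> {"api": "arm_command", "payload": {
  "series": [
    {"dx":0,"dy":0,"dz":0.06,"ax":0,"ay":0,"az":0,"fingers":0.3},
    {"dx":0,"dy":0,"dz":0.06,"ax":0,"ay":0,"az":0,"fingers":0.3},
    {"dx":0,"dy":0,"dz":0.06,"ax":0,"ay":0,"az":0,"fingers":0.3},
    {"dx":0,"dy":0,"dz":0.02,"ax":0,"ay":0,"az":0,"fingers":0.3},
    {"dx":0,"dy":0,"dz":0.0,"ax":0,"ay":0,"az":0,"fingers":0.3}
  ]
}}

```text
clock: 8.15
ee_pos: [0.5571, -0.1085, 0.1504]
tool_rot: [-180.0, 0.1, 5.0]
contact_force: [-0.4, 0.2, -3.1]
grip_width: 0.0461
grasp_force: 40.0
```

>>> {"api": "arm_command", "payload": {
  "series": [
    {"dx":0,"dy":0,"dz":0.013,"ax":0,"ay":0,"az":0,"fingers":0.3},
    {"dx":0,"dy":0,"dz":0.0,"ax":0,"ay":0,"az":0,"fingers":0.3}
  ]
}}

```text
clock: 8.35
ee_pos: [0.5574, -0.1086, 0.1493]
tool_rot: [180.0, -0.0, 5.0]
contact_force: [0.6, -0.1, -3.3]
grip_width: 0.0458
grasp_force: 40.0
```

>>> {"api": "arm_command", "payload": {
  "series": [
    {"dx":0,"dy":0,"dz":0.013,"ax":0,"ay":0,"az":0,"fingers":0.3},
    {"dx":0,"dy":0,"dz":0.0,"ax":0,"ay":0,"az":0,"fingers":0.3}
  ]
}}

```text
clock: 8.55
ee_pos: [0.5577, -0.1087, 0.1481]
tool_rot: [180.0, -0.1, 5.0]
contact_force: [-1.2, 0.4, 2.8]
grip_width: 0.0458
grasp_force: 40.0
```

>>> {"api": "arm_command", "payload": {
  "series": [
    {"dx":0,"dy":0,"dz":0.013,"ax":0,"ay":0,"az":0,"fingers":0.3},
    {"dx":0,"dy":0,"dz":0.0,"ax":0,"ay":0,"az":0,"fingers":0.3}
  ]
}}

```text
clock: 8.75
ee_pos: [0.5582, -0.1088, 0.1475]
tool_rot: [179.9, -0.2, 5.0]
contact_force: [-0.8, 0.0, 13.3]
grip_width: 0.0458
grasp_force: 40.0
```

Contact at the 20 mm stop as expected (~10 N). Easing off slightly and sweeping anticlockwise in small turns.

>>> {"api": "arm_command", "payload": {
  "series": [
    {"dx":-0.003,"dy":0,"dz":-0.006,"ax":0,"ay":0,"az":0,"fingers":0.3},
    {"dx":0,"dy":0,"dz":0,"ax":0,"ay":0,"az":-0.07,"fingers":0.3},
    {"dx":0,"dy":0,"dz":0,"ax":0,"ay":0,"az":-0.07,"fingers":0.3}
  ]
}}

```text
clock: 9.05
ee_pos: [0.5576, -0.1088, 0.1477]
tool_rot: [179.9, -0.1, 11.4]
contact_force: [0.5, 0.7, 8.2]
grip_width: 0.0456
grasp_force: 40.0
```

```bash
python3 - <<'E'
from h import *
s=r.get_state();print(s['moment'],s['contact_force'],s['ee_pos'])
E
```

```text
[ 0.01269182  0.04594464 -0.00093586] [0.45245914 0.70191582 8.15524849] [ 0.55760596 -0.10882395  0.147696  ]
```

>>> {"api": "arm_command", "payload": {
  "series": [
    {"dx":0,"dy":0,"dz":0,"ax":0,"ay":0,"az":-0.07,"fingers":0.3},
    {"dx":0,"dy":0,"dz":0,"ax":0,"ay":0,"az":-0.07,"fingers":0.3}
  ]
}}

```text
clock: 9.25
ee_pos: [0.5575, -0.1088, 0.1476]
tool_rot: [179.9, -0.1, 17.7]
contact_force: [0.1, 0.2, 6.1]
grip_width: 0.0456
grasp_force: 40.0
```

>>> {"api": "arm_command", "payload": {
  "series": [
    {"dx":0,"dy":0,"dz":0,"ax":0,"ay":0,"az":-0.07,"fingers":0.3},
    {"dx":0,"dy":0,"dz":0,"ax":0,"ay":0,"az":-0.07,"fingers":0.3}
  ]
}}

```text
clock: 9.45
ee_pos: [0.5574, -0.1088, 0.1473]
tool_rot: [179.9, -0.1, 24.0]
contact_force: [-0.1, -2.6, 4.0]
grip_width: 0.0457
grasp_force: 40.0
```

>>> {"api": "arm_command", "payload": {
  "series": [
    {"dx":0,"dy":0,"dz":0,"ax":0,"ay":0,"az":-0.07,"fingers":0.3},
    {"dx":0,"dy":0,"dz":0,"ax":0,"ay":0,"az":0,"fingers":0.3}
  ]
}}

```text
clock: 9.65
ee_pos: [0.557, -0.1087, 0.1464]
tool_rot: [180.0, -0.0, 27.1]
contact_force: [1.4, -0.7, -1.9]
grip_width: 0.0455
grasp_force: 40.0
```

>>> {"api": "arm_command", "payload": {
  "series": [
    {"dx":0,"dy":0,"dz":0.013,"ax":0,"ay":0,"az":0,"fingers":0.3},
    {"dx":0,"dy":0,"dz":0,"ax":0,"ay":0,"az":0,"fingers":0.3}
  ]
}}

```text
clock: 9.85
ee_pos: [0.5569, -0.1087, 0.1437]
tool_rot: [180.0, 0.0, 26.9]
contact_force: [2.8, -1.4, -5.1]
grip_width: 0.0456
grasp_force: 40.0
```

```bash
python3 - <<'E'
from h import *
s=r.get_state();print(s['moment'],s['contact_force'],s['ee_pos'])
E
```

```text
[-0.38415518 -0.67296291  0.04851638] [ 2.83345627 -1.430694   -5.0656419 ] [ 0.55692621 -0.10871706  0.14373372]
```

>>> {"api": "arm_command", "payload": {
  "series": [
    {"dx":0,"dy":0,"dz":0.01,"ax":0,"ay":0,"az":-0.07,"fingers":0.3},
    {"dx":0,"dy":0,"dz":0.02,"ax":0,"ay":0,"az":0,"fingers":0.3},
    {"dx":0,"dy":0,"dz":0,"ax":0,"ay":0,"az":0,"fingers":0.3}
  ]
}}

```text
clock: 10.15
ee_pos: [0.5572, -0.1085, 0.1396]
tool_rot: [180.0, -0.0, 30.1]
contact_force: [5.0, 0.6, -2.3]
grip_width: 0.0457
grasp_force: 40.0
```

```bash
python3 - <<'E'
from h import *
s=r.get_state();print(s['moment'],s['contact_force'],s['ee_pos'])
E
```

```text
[ 0.07866003 -1.12468635  0.1135443 ] [ 4.95336912  0.58569304 -2.26660757] [ 0.55720864 -0.10850757  0.13960329]
```

>>> {"api": "arm_command", "payload": {
  "series": [
    {"dx":0.005,"dy":0.003,"dz":0,"ax":0,"ay":0,"az":-0.04,"fingers":0.3},
    {"dx":0,"dy":0,"dz":0.02,"ax":0,"ay":0,"az":0,"fingers":0.3},
    {"dx":0,"dy":0,"dz":0,"ax":0,"ay":0,"az":0,"fingers":0.3}
  ]
}}

```text
clock: 10.45
ee_pos: [0.5577, -0.1084, 0.1363]
tool_rot: [-180.0, -0.0, 31.9]
contact_force: [4.3, 2.3, -3.4]
grip_width: 0.0456
grasp_force: 40.0
```

```bash
python3 - <<'E'
from h import *
s=r.get_state();print(s['moment'],s['contact_force'],s['ee_pos'])
E
```

```text
[ 0.73668216 -0.55605202  0.00577694] [ 4.34213232  2.34348168 -3.44853113] [ 0.55774768 -0.10836459  0.13631255]
```

>>> {"api": "arm_command", "payload": {
  "series": [
    {"dx":0.005,"dy":0,"dz":0.013,"ax":0,"ay":0,"az":0,"fingers":0.3},
    {"dx":0,"dy":0,"dz":0.013,"ax":0,"ay":0,"az":0,"fingers":0.3},
    {"dx":0,"dy":0,"dz":0,"ax":0,"ay":0,"az":0,"fingers":0.3}
  ]
}}

```text
clock: 10.75
ee_pos: [0.5582, -0.1081, 0.1327]
tool_rot: [-180.0, 0.0, 31.9]
contact_force: [-1.3, 5.1, 1.3]
grip_width: 0.0459
grasp_force: 40.0
```

```bash
python3 - <<'E'
from h import *
s=r.get_state();print(s['moment'],s['contact_force'],s['ee_pos'])
E
```

```text
[ 0.95280892  0.37361241 -0.02930361] [-1.33754014  5.13815602  1.34415777] [ 0.55815311 -0.10807169  0.13274066]
```

>>> {"api": "arm_command", "payload": {
  "series": [
    {"dx":0.001,"dy":-0.005,"dz":0.013,"ax":0,"ay":0,"az":0,"fingers":0.3},
    {"dx":0,"dy":0,"dz":0,"ax":0,"ay":0,"az":0,"fingers":0.3}
  ]
}}

```text
clock: 10.95
ee_pos: [0.5582, -0.1077, 0.1312]
tool_rot: [180.0, -0.0, 31.9]
contact_force: [-0.9, 2.1, 4.6]
grip_width: 0.046
grasp_force: 40.0
```

>>> {"api": "arm_command", "payload": {
  "series": [
    {"dx":0,"dy":0,"dz":0.013,"ax":0,"ay":0,"az":0,"fingers":0.3},
    {"dx":0,"dy":0,"dz":0,"ax":0,"ay":0,"az":0,"fingers":0.3}
  ]
}}

```text
clock: 11.15
ee_pos: [0.5582, -0.1077, 0.1294]
tool_rot: [180.0, -0.0, 31.9]
contact_force: [-0.6, 2.4, 6.6]
grip_width: 0.0456
grasp_force: 40.0
```

>>> {"api": "arm_command", "payload": {
  "series": [
    {"dx":0,"dy":0,"dz":0.01,"ax":0,"ay":0,"az":0,"fingers":0.3},
    {"dx":0,"dy":0,"dz":0,"ax":0,"ay":0,"az":0,"fingers":0.3}
  ]
}}

```text
clock: 11.35
ee_pos: [0.5583, -0.1078, 0.1288]
tool_rot: [179.9, -0.0, 31.9]
contact_force: [-5.4, 1.7, 13.5]
grip_width: 0.0456
grasp_force: 40.0
```

>>> {"api": "arm_command", "payload": {
  "series": [
    {"dx":-0.002,"dy":-0.001,"dz":0.01,"ax":0,"ay":0,"az":0,"fingers":0.3},
    {"dx":0,"dy":0,"dz":0,"ax":0,"ay":0,"az":0,"fingers":0.3}
  ]
}}

```text
clock: 11.55
ee_pos: [0.5584, -0.1077, 0.1288]
tool_rot: [179.9, -0.1, 31.9]
contact_force: [-7.8, 4.4, 26.4]
grip_width: 0.0458
grasp_force: 40.0
```

>>> {"api": "arm_command", "payload": {
  "series": [
    {"dx":0,"dy":0,"dz":0.01,"ax":0,"ay":0,"az":0,"fingers":0.3},
    {"dx":0,"dy":0,"dz":0,"ax":0,"ay":0,"az":0,"fingers":0.3}
  ]
}}

```text
clock: 11.75
ee_pos: [0.5584, -0.1077, 0.1287]
tool_rot: [179.9, -0.1, 31.9]
contact_force: [-14.9, 6.6, 40.4]
grip_width: 0.0451
grasp_force: 40.0
```

>>> {"api": "arm_command", "payload": {
  "series": [
    {"dx":0,"dy":0,"dz":0.006,"ax":0,"ay":0,"az":0,"fingers":0.3},
    {"dx":0,"dy":0,"dz":0,"ax":0,"ay":0,"az":0,"fingers":0.3}
  ]
}}

```text
clock: 11.95
ee_pos: [0.5585, -0.1078, 0.1287]
tool_rot: [179.8, -0.1, 31.9]
contact_force: [-20.3, 7.0, 47.1]
grip_width: 0.0459
grasp_force: 40.0
```

The stiff stop at TCP z=0.1287 is home: 18.8 mm below the earlier stop, and matching the grasp height above the collar. I pressed further than needed (47 N peak). Backing off the force, then releasing.

>>> {"api": "arm_command", "payload": {
  "series": [
    {"dx":0,"dy":0,"dz":-0.015,"ax":0,"ay":0,"az":0,"fingers":0.3},
    {"dx":0,"dy":0,"dz":-0.013,"ax":0,"ay":0,"az":0,"fingers":0.3},
    {"dx":0,"dy":0,"dz":0,"ax":0,"ay":0,"az":0,"fingers":0.3}
  ]
}}

```text
clock: 12.25
ee_pos: [0.5581, -0.1078, 0.1288]
tool_rot: [179.9, -0.0, 31.9]
contact_force: [-2.6, 2.2, 11.9]
grip_width: 0.0459
grasp_force: 40.0
```

>>> {"api": "arm_command", "payload": {
  "series": [
    {"dx":0,"dy":0,"dz":-0.004,"ax":0,"ay":0,"az":0,"fingers":0.3},
    {"dx":0,"dy":0,"dz":0,"ax":0,"ay":0,"az":0,"fingers":0.75},
    {"dx":0,"dy":0,"dz":0,"ax":0,"ay":0,"az":0,"fingers":0.85},
    {"dx":0,"dy":0,"dz":0,"ax":0,"ay":0,"az":0,"fingers":1},
    {"dx":0,"dy":0,"dz":0,"ax":0,"ay":0,"az":0,"fingers":1},
    {"dx":0,"dy":0,"dz":0,"ax":0,"ay":0,"az":0,"fingers":1}
  ]
}}

```text
clock: 12.85
ee_pos: [0.5577, -0.1076, 0.1282]
tool_rot: [-180.0, 0.0, 32.0]
contact_force: [0.5, 0.1, 0.8]
grip_width: 0.0809
grasp_force: 0.0
```

```bash
python3 - <<'E'
from h import *
to(.5581,-.1078,.1287,32)
E
```

```text
shift [ 0.0013  0.0024 -0.0035] turn [-0.0001  0.0003 -0.0008] t 12.85 pos [ 0.5577 -0.1076  0.1282] [-1.7999e+02  1.0000e-02  3.1970e+01] F [0.5 0.1 0.8] w 0.0809 0.0
```

Cone is released at home. Lifting off and moving to look at the wedge.

>>> {"api": "arm_command", "payload": {
  "series": [
    {"dx":0,"dy":0,"dz":-0.1,"ax":0,"ay":0,"az":0,"fingers":1},
    {"dx":0,"dy":0,"dz":-0.2,"ax":0,"ay":0,"az":0,"fingers":1},
    {"dx":0,"dy":0,"dz":-0.25,"ax":0,"ay":0,"az":0,"fingers":1},
    {"dx":0,"dy":0,"dz":-0.15,"ax":0,"ay":0,"az":0,"fingers":1},
    {"dx":-0.14,"dy":0.19,"dz":0,"ax":0,"ay":0,"az":0,"fingers":1},
    {"dx":-0.19,"dy":0.26,"dz":0,"ax":0,"ay":0,"az":0,"fingers":1},
    {"dx":-0.19,"dy":0.26,"dz":0,"ax":0,"ay":0,"az":0,"fingers":1},
    {"dx":-0.19,"dy":0.26,"dz":0,"ax":0,"ay":0,"az":0,"fingers":1},
    {"dx":-0.19,"dy":0.26,"dz":0,"ax":0,"ay":0,"az":0,"fingers":1},
    {"dx":-0.19,"dy":0.26,"dz":0,"ax":0,"ay":0,"az":0,"fingers":1}
  ]
}}

```text
clock: 13.85
ee_pos: [0.537, -0.3858, 0.2348]
tool_rot: [179.9, -0.0, 32.0]
contact_force: [1.0, 0.1, 0.8]
grip_width: 0.0932
grasp_force: 0.0
```

>>> {"api": "arm_command", "payload": {
  "series": [
    {"dx":-0.03,"dy":0.03,"dz":0,"ax":0,"ay":0,"az":-0.18,"fingers":1},
    {"dx":0,"dy":0,"dz":0,"ax":0,"ay":0,"az":-0.18,"fingers":1},
    {"dx":0,"dy":0,"dz":0,"ax":0,"ay":0,"az":-0.18,"fingers":1},
    {"dx":0,"dy":0,"dz":0,"ax":0,"ay":0,"az":-0.18,"fingers":1},
    {"dx":0,"dy":0,"dz":0,"ax":0,"ay":0,"az":-0.18,"fingers":1},
    {"dx":0,"dy":0,"dz":0,"ax":0,"ay":0,"az":-0.18,"fingers":1},
    {"dx":0,"dy":0,"dz":0,"ax":0,"ay":0,"az":-0.18,"fingers":1},
    {"dx":0,"dy":0,"dz":0,"ax":0,"ay":0,"az":-0.18,"fingers":1},
    {"dx":0,"dy":0,"dz":0,"ax":0,"ay":0,"az":-0.18,"fingers":1},
    {"dx":0,"dy":0,"dz":0,"ax":0,"ay":0,"az":0,"fingers":1}
  ]
}}

```text
clock: 14.85
ee_pos: [0.5361, -0.39, 0.2345]
tool_rot: [180.0, 0.0, 105.0]
contact_force: [-0.6, -0.6, -0.0]
grip_width: 0.0926
grasp_force: 0.0
```

```bash
python3 - <<'E'
from h import *
to(.536,-.39,.22,106)
I=eyes.camera_info('wrist');im=eyes.snapshot('wrist')
np.save('pics/w6.npy',im);np.save('pics/w6i.npy',I,allow_pickle=True)
cv2.imwrite('pics/w6.png',im[:,:,::-1])
h=hsv(im)
for c,a,p in blobs(im,(0,150,60),(6,255,255),200)+blobs(im,(174,150,60),(180,255,255),200):
    q=cv2.minAreaRect(p.astype(np.float32)); print('red',c.round(1),a,q)
    P=onz(I,p,.028)[:,:2]; print('z28',cv2.minAreaRect((P*1000).astype(np.float32)), P.mean(0))
b=eyes.snapshot('side');Is=eyes.camera_info('side')
cv2.imwrite('pics/side6.png',b[:,:,::-1])
t=eyes.snapshot('top');It=eyes.camera_info('top');cv2.imwrite('pics/top6.png',t[:,:,::-1])
for n,i,J in(('s',b,Is),('t',t,It)):
    for c,a,p in blobs(i,(3,150,60),(17,255,255),30): print(n,c.round(1),a)
    print('exp',proj(J,[[.558,-.108,.189],[.558,-.108,.15]]).round(1))
print('salt,ram',onz(It,[[220,195]],.04).round(3),onz(It,[[245,308]],.02).round(3))
E
```

```text
shift [-0.0001 -0.0005  0.0965] turn [ 0.0005  0.0007 -0.0218] t 14.85 pos [ 0.5361 -0.39    0.2345] [1.7998e+02 3.0000e-02 1.0502e+02] F [-0.6 -0.6 -0. ] w 0.0926 0.0
red [315.5 140.1] 1265 ((315.4060974121094, 140.21546936035156), (60.390098571777344, 21.181209564208984), 86.98721313476562)
z28 ((510.3965759277344, -317.2920227050781), (21.118419647216797, 58.77902603149414), 18.318857192993164) [ 0.51029074 -0.31678529]
s [263.7  38.6] 4763
s [307.3 200.1] 215
exp [[307.1 190.5]
 [307.3 201.9]]
t [353.9 228.5] 187
exp [[355.2 226.1]
 [353.3 230.2]]
salt,ram [[0.675 0.197 0.04 ]] [[0.406 0.139 0.02 ]]
```

View pics/w6.png

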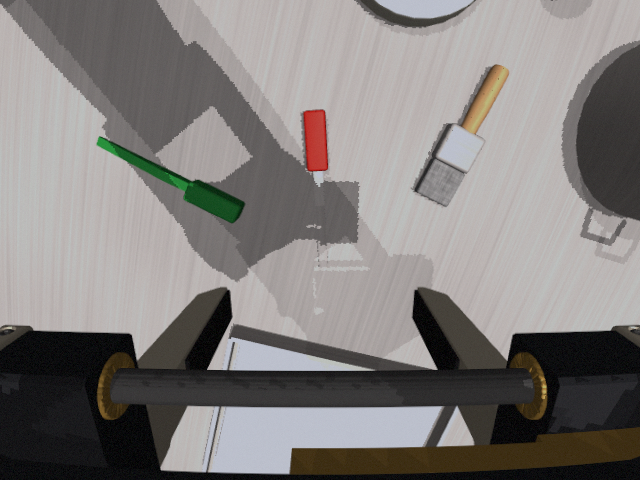

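The picture shows the red handle at (316,140) with its blade running down to about (320,270), the green look-alike at (200,190) and the brush at (465,130). Wedge handle centre is (0.510,-0.317), x axis about -72.5°. Going down to grip slightly behind its middle, camera side away from the blade.

>>> {"api": "arm_command", "payload": {
  "series": [
    {"dx":0.15,"dy":-0.011,"dz":0.15,"ax":0,"ay":0,"az":0,"fingers":0.7},
    {"dx":0.22,"dy":-0.016,"dz":0.2,"ax":0,"ay":0,"az":0,"fingers":0.7},
    {"dx":0.211,"dy":-0.016,"dz":0.2,"ax":0,"ay":0,"az":0,"fingers":0.7},
    {"dx":0,"dy":0,"dz":0.25,"ax":0,"ay":0,"az":-0.055,"fingers":0.7},
    {"dx":0,"dy":0,"dz":0.25,"ax":0,"ay":0,"az":0,"fingers":0.7},
    {"dx":0,"dy":0,"dz":0.2,"ax":0,"ay":0,"az":0,"fingers":0.7},
    {"dx":0,"dy":0,"dz":0,"ax":0,"ay":0,"az":0,"fingers":0.7},
    {"dx":0,"dy":0,"dz":0,"ax":0,"ay":0,"az":0,"fingers":0.7}
  ]
}}

```text
clock: 15.8
ee_pos: [0.5076, -0.3075, 0.0468]
tool_rot: [-180.0, -0.0, 107.2]
contact_force: [0.5, -0.7, 0.1]
grip_width: 0.0651
grasp_force: 0.0
```

```bash
python3 - <<'E'
from h import *
to(.5073,-.3075,.006,107.5)
I=eyes.camera_info('wrist');im=eyes.snapshot('wrist')
for c,a,p in blobs(im,(0,150,60),(6,255,255),200):
    print('red',c.round(1),a)
    P=onz(I,p,.028)[:,:2]; print('z28',cv2.minAreaRect((P*1000).astype(np.float32)), P.mean(0))
E
```

```text
shift [ 0.0007 -0.002   0.2721] turn [-0.     -0.     -0.0057] t 15.8 pos [ 0.5076 -0.3075  0.0468] [-180.     -0.    107.24] F [ 0.5 -0.7  0.1] w 0.0651 0.0
red [320.9 295.3] 3720
z28 ((508.903564453125, -313.0368347167969), (20.886417388916016, 65.7823715209961), 18.140199661254883) [ 0.50880869 -0.31200463]
```

>>> {"api": "arm_command", "payload": {
  "series": [
    {"dx":0,"dy":0,"dz":0.15,"ax":0,"ay":0,"az":-0.015,"fingers":0.6},
    {"dx":0,"dy":0,"dz":0.1,"ax":0,"ay":0,"az":0,"fingers":0.6},
    {"dx":0,"dy":0,"dz":0.015,"ax":0,"ay":0,"az":0,"fingers":0.35},
    {"dx":0,"dy":0,"dz":0,"ax":0,"ay":0,"az":0,"fingers":0.1},
    {"dx":0,"dy":0,"dz":0,"ax":0,"ay":0,"az":0,"fingers":0.1},
    {"dx":0,"dy":0,"dz":0,"ax":0,"ay":0,"az":0,"fingers":0.1},
    {"dx":0,"dy":0,"dz":0,"ax":0,"ay":0,"az":0,"fingers":0.1},
    {"dx":0,"dy":0,"dz":0,"ax":0,"ay":0,"az":0,"fingers":0.1}
  ],
  "squeeze": 50
}}

```text
clock: 16.65
ee_pos: [0.5077, -0.3076, 0.0068]
tool_rot: [180.0, 0.0, 108.0]
contact_force: [-0.9, 0.2, 5.6]
grip_width: 0.0215
grasp_force: 50.0
```

```bash
python3 - <<'E'
from h import *
to(.5073,-.3075,.006,108)
E
```

```text
shift [ 0.0012 -0.0023  0.0054] turn [0.0007 0.0009 0.0003] t 16.65 pos [ 0.5077 -0.3076  0.0068] [1.7997e+02 4.0000e-02 1.0801e+02] F [-0.9  0.2  5.6] w 0.0215 50.00172793865204
```

>>> {"api": "arm_command", "payload": {
  "series": [
    {"dx":0,"dy":0,"dz":-0.12,"ax":0,"ay":0,"az":0,"fingers":0.1},
    {"dx":0,"dy":0,"dz":-0.25,"ax":0,"ay":0,"az":0,"fingers":0.1},
    {"dx":0,"dy":0,"dz":-0.25,"ax":0,"ay":0,"az":0,"fingers":0.1},
    {"dx":0,"dy":0,"dz":-0.3,"ax":0,"ay":0,"az":0,"fingers":0.1},
    {"dx":0,"dy":0,"dz":-0.3,"ax":0,"ay":0,"az":0,"fingers":0.1},
    {"dx":0,"dy":0,"dz":-0.25,"ax":0,"ay":0,"az":0,"fingers":0.1},
    {"dx":0,"dy":0,"dz":-0.15,"ax":0,"ay":0,"az":0.12,"fingers":0.1},
    {"dx":0,"dy":0,"dz":0,"ax":0,"ay":0,"az":0.18,"fingers":0.1},
    {"dx":0,"dy":0,"dz":0,"ax":0,"ay":0,"az":0.176,"fingers":0.1},
    {"dx":0,"dy":0,"dz":0,"ax":0,"ay":0,"az":0,"fingers":0.1}
  ]
}}

```text
clock: 17.65
ee_pos: [0.5073, -0.3073, 0.2489]
tool_rot: [-180.0, -0.0, 86.5]
contact_force: [-0.5, -0.5, -1.5]
grip_width: 0.0213
grasp_force: 50.0
```

>>> {"api": "arm_command", "payload": {
  "series": [
    {"dx":0.15,"dy":0.01,"dz":0,"ax":0,"ay":0,"az":0,"fingers":0.1},
    {"dx":0.28,"dy":0.027,"dz":0,"ax":0,"ay":0,"az":0,"fingers":0.1},
    {"dx":0.3,"dy":0.027,"dz":0,"ax":0,"ay":0,"az":0,"fingers":0.1},
    {"dx":0.3,"dy":0.027,"dz":0,"ax":0,"ay":0,"az":0,"fingers":0.1},
    {"dx":0.3,"dy":0.027,"dz":0,"ax":0,"ay":0,"az":0,"fingers":0.1},
    {"dx":0.3,"dy":0.027,"dz":0,"ax":0,"ay":0,"az":0,"fingers":0.1},
    {"dx":0.3,"dy":0.027,"dz":0,"ax":0,"ay":0,"az":0,"fingers":0.1},
    {"dx":0.3,"dy":0.027,"dz":0,"ax":0,"ay":0,"az":0,"fingers":0.1},
    {"dx":0.3,"dy":0.027,"dz":0,"ax":0,"ay":0,"az":0,"fingers":0.1},
    {"dx":0.149,"dy":0.027,"dz":0,"ax":0,"ay":0,"az":0,"fingers":0.1}
  ]
}}

```text
clock: 18.65
ee_pos: [0.5689, 0.0947, 0.2488]
tool_rot: [-180.0, -0.0, 87.0]
contact_force: [0.1, -0.5, -1.6]
grip_width: 0.0214
grasp_force: 50.0
```

```bash
python3 - <<'E'
from h import *
to(.5695,.0913,.0618,86.6)
b=eyes.snapshot('side');Is=eyes.camera_info('side');cv2.imwrite('pics/side7.png',b[:,:,::-1])
t=eyes.snapshot('top');It=eyes.camera_info('top')
s=r.get_state();tip=s['ee_pos']+np.array([-.0593,-.9982,0])*.1547-[0,0,.0068];print(tip)
for n,i,J in(('s',b,Is),('t',t,It)):
    for c,a,p in blobs(i,(0,150,60),(6,255,255),30): print(n,c.round(1),a)
    print(proj(J,[tip]))
q=proj(It,[tip])[0].astype(int)
A=cv2.resize(t[q[1]-38:q[1]+38,q[0]-70:q[0]+30],(400,300),interpolation=cv2.INTER_CUBIC)
q=proj(Is,[tip])[0].astype(int)
B=cv2.resize(b[q[1]-38:q[1]+38,q[0]-60:q[0]+40],(400,300),interpolation=cv2.INTER_CUBIC)
cv2.imwrite('pics/tip7.png',np.hstack([A,B])[:,:,::-1])
E
```

```text
shift [-0.0234  0.0059  1.2464] turn [-0.0007 -0.0007  0.009 ] t 18.65 pos [0.5689 0.0947 0.2488] [-1.7997e+02 -3.0000e-02  8.7000e+01] F [ 0.1 -0.5 -1.6] w 0.0214 49.99781370162964
[ 0.55999692 -0.06015567  0.24169906]
s [557.7 155.2] 316
s [292.1 227.5] 203
[[304.04940806 187.37854535]]
[[333.36033635 219.64633671]]
```

View pics/tip7.png

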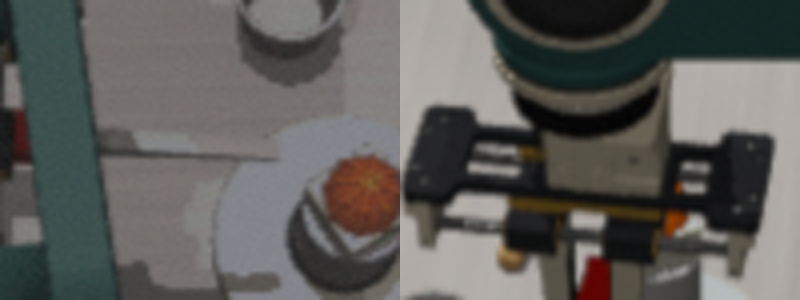

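The last allowed picture, left half (top view), shows the blade's shaded near side as a dark line ending at about (278,160), just short of the column and 1–2 px from where the grasp predicts. So tip and direction agree. Lowering to window height in front of the column.

>>> {"api": "arm_command", "payload": {
  "series": [
    {"dx":-0.012,"dy":0.006,"dz":0.15,"ax":0,"ay":0,"az":0.009,"fingers":0.1},
    {"dx":0,"dy":0,"dz":0.25,"ax":0,"ay":0,"az":0,"fingers":0.1},
    {"dx":0,"dy":0,"dz":0.3,"ax":0,"ay":0,"az":0,"fingers":0.1},
    {"dx":0,"dy":0,"dz":0.25,"ax":0,"ay":0,"az":0,"fingers":0.1},
    {"dx":0,"dy":0,"dz":0.2,"ax":0,"ay":0,"az":0,"fingers":0.1},
    {"dx":0,"dy":0,"dz":0.088,"ax":0,"ay":0,"az":0,"fingers":0.1},
    {"dx":0,"dy":0,"dz":0,"ax":0,"ay":0,"az":0,"fingers":0.1},
    {"dx":0,"dy":0,"dz":0,"ax":0,"ay":0,"az":0,"fingers":0.1}
  ]
}}

```text
clock: 19.55
ee_pos: [0.5706, 0.0895, 0.0649]
tool_rot: [179.9, -0.0, 86.2]
contact_force: [1.8, 0.3, -1.4]
grip_width: 0.0215
grasp_force: 50.0
```

```bash
python3 - <<'E'
from h import *
to(.5695,.0913,.0618,86.6)
E
```

```text
shift [ 0.0116 -0.0079  0.0206] turn [ 0.0017 -0.0003 -0.0079] t 19.55 pos [0.5706 0.0895 0.0649] [ 1.7992e+02 -1.0000e-02  8.6240e+01] F [ 1.8  0.3 -1.4] w 0.0215 49.99810338020325
```

>>> {"api": "arm_command", "payload": {
  "series": [
    {"dx":0,"dy":-0.006,"dz":0.017,"ax":0,"ay":0,"az":-0.008,"fingers":0.1},
    {"dx":0,"dy":0,"dz":0,"ax":0,"ay":0,"az":0,"fingers":0.1},
    {"dx":0,"dy":0,"dz":0,"ax":0,"ay":0,"az":0,"fingers":0.1}
  ]
}}

```text
clock: 19.85
ee_pos: [0.5693, 0.0898, 0.0617]
tool_rot: [179.9, -0.0, 86.6]
contact_force: [0.4, 0.4, -2.2]
grip_width: 0.0214
grasp_force: 50.0
```

```bash
python3 - <<'E'
from h import *
to(.5695,.0913,.0618,86.6)
E
```

```text
shift [ 0.01    0.0006 -0.0009] turn [ 0.0014 -0.0003 -0.0006] t 19.85 pos [0.5693 0.0898 0.0617] [ 1.7994e+02 -1.0000e-02  8.6570e+01] F [ 0.4  0.4 -2.2] w 0.0214 49.99805688858032
```

>>> {"api": "arm_command", "payload": {
  "series": [
    {"dx":-0.04,"dy":0,"dz":0,"ax":0,"ay":0,"az":0,"fingers":0.1},
    {"dx":-0.04,"dy":0,"dz":0,"ax":0,"ay":0,"az":0,"fingers":0.1},
    {"dx":-0.04,"dy":0,"dz":0,"ax":0,"ay":0,"az":0,"fingers":0.1},
    {"dx":0,"dy":0,"dz":0,"ax":0,"ay":0,"az":0,"fingers":0.1}
  ]
}}

```text
clock: 20.25
ee_pos: [0.568, 0.0709, 0.0609]
tool_rot: [180.0, 0.0, 86.5]
contact_force: [-0.4, -0.5, -1.3]
grip_width: 0.022
grasp_force: 50.0
```

Tip is in the window with no contact. Continuing to just before the tang.

>>> {"api": "arm_command", "payload": {
  "series": [
    {"dx":-0.05,"dy":0,"dz":0,"ax":0,"ay":0,"az":0,"fingers":0.1},
    {"dx":-0.05,"dy":0,"dz":0,"ax":0,"ay":0,"az":0,"fingers":0.1},
    {"dx":0,"dy":0,"dz":0,"ax":0,"ay":0,"az":0,"fingers":0.1}
  ]
}}

```text
clock: 20.55
ee_pos: [0.567, 0.0559, 0.0609]
tool_rot: [180.0, 0.0, 86.5]
contact_force: [0.3, -0.5, -1.4]
grip_width: 0.0214
grasp_force: 50.0
```

>>> {"api": "arm_command", "payload": {
  "series": [
    {"dx":-0.05,"dy":0,"dz":0,"ax":0,"ay":0,"az":0,"fingers":0.1},
    {"dx":-0.05,"dy":0,"dz":0,"ax":0,"ay":0,"az":0,"fingers":0.1},
    {"dx":0,"dy":0,"dz":0,"ax":0,"ay":0,"az":0,"fingers":0.1}
  ]
}}

```text
clock: 20.85
ee_pos: [0.5661, 0.0409, 0.0608]
tool_rot: [-180.0, 0.0, 86.5]
contact_force: [-0.2, 0.0, -1.0]
grip_width: 0.0215
grasp_force: 50.0
```

>>> {"api": "arm_command", "payload": {
  "series": [
    {"dx":-0.03,"dy":0,"dz":0,"ax":0,"ay":0,"az":0,"fingers":0.1},
    {"dx":-0.03,"dy":0,"dz":0,"ax":0,"ay":0,"az":0,"fingers":0.1},
    {"dx":-0.02,"dy":0,"dz":0,"ax":0,"ay":0,"az":0,"fingers":0.1},
    {"dx":0,"dy":0,"dz":0,"ax":0,"ay":0,"az":0,"fingers":0.1}
  ]
}}

```text
clock: 21.25
ee_pos: [0.5654, 0.0295, 0.0609]
tool_rot: [-180.0, 0.0, 86.5]
contact_force: [0.0, -1.4, -1.2]
grip_width: 0.0217
grasp_force: 50.0
```

>>> {"api": "arm_command", "payload": {
  "series": [
    {"dx":-0.02,"dy":0,"dz":0,"ax":0,"ay":0,"az":0,"fingers":0.1},
    {"dx":-0.02,"dy":0,"dz":0,"ax":0,"ay":0,"az":0,"fingers":0.1},
    {"dx":0,"dy":0,"dz":0,"ax":0,"ay":0,"az":0,"fingers":0.1}
  ]
}}

```text
clock: 21.55
ee_pos: [0.565, 0.0238, 0.0608]
tool_rot: [-180.0, -0.0, 86.6]
contact_force: [-0.6, 1.0, -2.6]
grip_width: 0.0216
grasp_force: 50.0
```

>>> {"api": "arm_command", "payload": {
  "series": [
    {"dx":-0.02,"dy":0,"dz":0,"ax":0,"ay":0,"az":0,"fingers":0.1},
    {"dx":0,"dy":0,"dz":0,"ax":0,"ay":0,"az":0,"fingers":0.1}
  ]
}}

```text
clock: 21.75
ee_pos: [0.5648, 0.0208, 0.0608]
tool_rot: [-180.0, -0.0, 86.6]
contact_force: [0.4, 1.6, -1.6]
grip_width: 0.0215
grasp_force: 50.0
```

>>> {"api": "arm_command", "payload": {
  "series": [
    {"dx":-0.02,"dy":0,"dz":0,"ax":0,"ay":0,"az":0,"fingers":0.1},
    {"dx":0,"dy":0,"dz":0,"ax":0,"ay":0,"az":0,"fingers":0.1}
  ]
}}

```text
clock: 21.95
ee_pos: [0.5647, 0.0177, 0.0608]
tool_rot: [-180.0, 0.0, 86.5]
contact_force: [0.9, 2.5, -1.3]
grip_width: 0.0217
grasp_force: 50.0
```

>>> {"api": "arm_command", "payload": {
  "series": [
    {"dx":-0.02,"dy":0,"dz":0,"ax":0,"ay":0,"az":0,"fingers":0.1},
    {"dx":0,"dy":0,"dz":0,"ax":0,"ay":0,"az":0,"fingers":0.1}
  ]
}}

```text
clock: 22.15
ee_pos: [0.5645, 0.0147, 0.0608]
tool_rot: [-180.0, 0.0, 86.5]
contact_force: [0.4, 1.9, -1.8]
grip_width: 0.022
grasp_force: 50.0
```

>>> {"api": "arm_command", "payload": {
  "series": [
    {"dx":-0.02,"dy":0,"dz":0,"ax":0,"ay":0,"az":0,"fingers":0.1},
    {"dx":0,"dy":0,"dz":0,"ax":0,"ay":0,"az":0,"fingers":0.1}
  ]
}}

```text
clock: 22.35
ee_pos: [0.5643, 0.0117, 0.0608]
tool_rot: [-180.0, 0.0, 86.5]
contact_force: [-0.4, 1.5, -1.0]
grip_width: 0.0216
grasp_force: 50.0
```

```bash
python3 - <<'E'
from h import *
to(.5695,.0913,.0618,86.6); print(r.get_state()['moment'])
t=eyes.snapshot('top');It=eyes.camera_info('top')
for c,a,p in blobs(t,(3,150,60),(17,255,255),30): print(c.round(2),a)
b=eyes.snapshot('side')
for c,a,p in blobs(b,(3,150,60),(17,255,255),30): print('s',c.round(2),a,p[:,1].min(),p[:,1].max())
E
```

```text
shift [ 0.5319  0.0027 -0.0067] turn [-0.0001  0.0002 -0.0011] t 22.35 pos [0.5643 0.0117 0.0608] [-1.800e+02  1.000e-02  8.655e+01] F [-0.4  1.5 -1. ] w 0.0216 49.998310804367065
[ 0.29643053 -0.0957049   0.00959898]
[353.26 229.06] 234
s [276.54  36.22] 6666 0 76
```

```bash
python3 - <<'E'
from h import *
I=eyes.camera_info('wrist');im=eyes.snapshot('wrist'); s=r.get_state()
Rt=R.from_euler('xyz',s['tool_rot'],degrees=True)
for c,a,p in blobs(im,(0,150,40),(6,255,255),150):
    P=Rt.inv().apply(onz(I,p,.082)-s['ee_pos'])*1000
    print('red tool',c.round(1),a,P.min(0).round(1),P.max(0).round(1))
Is=eyes.camera_info('side');It=eyes.camera_info('top')
ld=lambda n:cv2.imread('pics/'+n)[:,:,::-1].copy()
def st(im,J,xy,z):
    q=proj(J,[[*xy,z+.045]])[0]
    for c,a,p in blobs(im,(3,150,50),(17,255,255),20):
        if abs(c-q).max()<15: print(z,c.round(2),a,'exp',q.round(2),'diff',(c-q).round(2),'rows',p[:,1].min(),p[:,1].max())
print('side');st(ld('side0.png'),Is,(.5133,.2922),.075);st(ld('side6.png'),Is,(.5577,-.108),.12);st(ld('side6.png'),Is,(.5577,-.108),.124)
print('top');st(ld('top0.png'),It,(.5133,.2922),.075);st(ld('top6.png'),It,(.5577,-.108),.12);st(ld('top6.png'),It,(.5577,-.108),.124)
E
```

```text
red tool [321.8 318.5] 4511 [-24.6 -10.6 -21.2] [ 28.9  11.  -21.2]
side
0.075 [309.17 342.26] 299 exp [309.33 339.15] diff [-0.17  3.11] rows 332 351
0.12 [307.3  200.14] 215 exp [307.37 197.55] diff [-0.07  2.59] rows 191 208
0.124 [307.3  200.14] 215 exp [307.35 196.39] diff [-0.05  3.75] rows 191 208
top
0.075 [168.63 257.46] 191 exp [168.44 257.33] diff [0.19 0.13] rows 250 266
0.12 [353.88 228.55] 187 exp [354.01 228.78] diff [-0.12 -0.24] rows 221 237
0.124 [353.88 228.55] 187 exp [354.2  228.37] diff [-0.32  0.18] rows 221 237
```

>>> {"api": "arm_command", "payload": {
  "series": [
    {"dx":-0.02,"dy":0,"dz":0,"ax":0,"ay":0,"az":0,"fingers":0.1},
    {"dx":0,"dy":0,"dz":0,"ax":0,"ay":0,"az":0,"fingers":0.1}
  ]
}}

```text
clock: 22.7
ee_pos: [0.5641, 0.0087, 0.0608]
tool_rot: [-180.0, 0.0, 86.5]
contact_force: [0.6, 3.3, -1.5]
grip_width: 0.0215
grasp_force: 50.0
```

>>> {"api": "arm_command", "payload": {
  "series": [
    {"dx":-0.02,"dy":0,"dz":0,"ax":0,"ay":0,"az":0,"fingers":0.1},
    {"dx":0,"dy":0,"dz":0,"ax":0,"ay":0,"az":0,"fingers":0.1}
  ]
}}

```text
clock: 22.9
ee_pos: [0.564, 0.0056, 0.0608]
tool_rot: [-180.0, 0.0, 86.5]
contact_force: [-0.2, 1.6, -1.4]
grip_width: 0.0215
grasp_force: 50.0
```

```bash
python3 - <<'E'
from h import *
s=r.get_state();print(s['moment'],s['contact_force'],s['ee_pos'])
It=eyes.camera_info('top');new=eyes.snapshot('top');old=cv2.imread('pics/top6.png')[:,:,::-1]
def f(i):
    h=hsv(i[215:250,335:375].copy()); return h
for n,i in(('old',old),('new',new)):
    h=f(i); m=((h[:,:,0]<17)&(h[:,:,1]>120)&(h[:,:,2]>30)); p=np.argwhere(m)[:,::-1]+[335,215]
    n_,l,s_,c=cv2.connectedComponentsWithStats(m.astype(np.uint8)); k=1+s_[1:,4].argmax()
    print(n,s_[k],c[k]+[335,215], h[:,:,2][m].mean())
E
```

```text
[ 0.2532485  -0.14221478  0.02075465] [-0.15129607  1.56237911 -1.3569479 ] [0.56395092 0.00563663 0.06084156]
old [ 10   6  18  19 271] [353.55350554 229.80442804] 103.2619926199262
new [  8   5  20  19 286] [352.66083916 229.08041958] 91.04545454545455
```

Force stays low, but the seating was confirmed independently: TCP 0.1287 minus the 8.9 mm grip offset gives 0.1198, and the side view also gives 0.120. Driving on in small steps.

>>> {"api": "arm_command", "payload": {
  "series": [
    {"dx":-0.02,"dy":0,"dz":0,"ax":0,"ay":0,"az":0,"fingers":0.1},
    {"dx":-0.02,"dy":0,"dz":0,"ax":0,"ay":0,"az":0,"fingers":0.1},
    {"dx":0,"dy":0,"dz":0,"ax":0,"ay":0,"az":0,"fingers":0.1}
  ]
}}

```text
clock: 23.25
ee_pos: [0.5636, -0.0004, 0.0608]
tool_rot: [180.0, 0.0, 86.5]
contact_force: [1.5, 1.6, -2.1]
grip_width: 0.0213
grasp_force: 50.0
```

```bash
python3 - <<'E'
from h import *
s=r.get_state();print(s['moment'],s['contact_force'],s['ee_pos'])
E
```

```text
[ 0.19189432 -0.06917924 -0.0130147 ] [ 1.47581013  1.57020281 -2.10334557] [ 5.63586468e-01 -3.90581361e-04  6.08344446e-02]
```

>>> {"api": "arm_command", "payload": {
  "series": [
    {"dx":-0.02,"dy":0,"dz":0,"ax":0,"ay":0,"az":0,"fingers":0.1},
    {"dx":-0.02,"dy":0,"dz":0,"ax":0,"ay":0,"az":0,"fingers":0.1},
    {"dx":-0.02,"dy":0,"dz":0,"ax":0,"ay":0,"az":0,"fingers":0.1},
    {"dx":-0.02,"dy":0,"dz":0,"ax":0,"ay":0,"az":0,"fingers":0.1},
    {"dx":0,"dy":0,"dz":0,"ax":0,"ay":0,"az":0,"fingers":0.1},
    {"dx":0,"dy":0,"dz":0,"ax":0,"ay":0,"az":0,"fingers":0.1}
  ]
}}

```text
clock: 23.85
ee_pos: [0.5629, -0.0124, 0.0608]
tool_rot: [-180.0, 0.0, 86.5]
contact_force: [0.1, -1.1, -2.2]
grip_width: 0.0217
grasp_force: 50.0
```

```bash
python3 - <<'E'
from h import *
s=r.get_state();print(s['moment'],s['contact_force'],s['ee_pos'],s['tool_rot'])
I=eyes.camera_info('wrist');im=eyes.snapshot('wrist')
Rt=R.from_euler('xyz',s['tool_rot'],degrees=True)
for c,a,p in blobs(im,(0,150,40),(6,255,255),150):
    P=Rt.inv().apply(onz(I,p,.082)-s['ee_pos'])*1000
    print('red tool',c.round(1),a,P.min(0).round(1),P.max(0).round(1))
for c,a,p in blobs(im,(3,150,60),(17,255,255),60): print(c,a)
E
```

```text
[-0.20618377 -0.05287762 -0.01183685] [ 0.08136159 -1.09645706 -2.16721693] [ 0.56286212 -0.01244798  0.06083406] [-1.79999513e+02  4.12850409e-02  8.65445677e+01]
red tool [321.9 318.1] 4500 [-24.6 -10.6 -21.2] [ 28.9  11.  -21.1]
```

>>> {"api": "arm_command", "payload": {
  "series": [
    {"dx":0,"dy":0,"dz":0,"ax":0,"ay":0,"az":0,"fingers":0.25},
    {"dx":0,"dy":0,"dz":0,"ax":0,"ay":0,"az":0,"fingers":0.32},
    {"dx":0,"dy":0,"dz":0,"ax":0,"ay":0,"az":0,"fingers":0.5},
    {"dx":0,"dy":0,"dz":0,"ax":0,"ay":0,"az":0,"fingers":0.6},
    {"dx":0,"dy":0,"dz":0,"ax":0,"ay":0,"az":0,"fingers":0.6},
    {"dx":0,"dy":0,"dz":0,"ax":0,"ay":0,"az":0,"fingers":0.6}
  ]
}}

```text
clock: 24.5
ee_pos: [0.5629, -0.0121, 0.0609]
tool_rot: [180.0, 0.0, 86.6]
contact_force: [-0.0, -0.1, -0.7]
grip_width: 0.0542
grasp_force: 0.0
```

```bash
python3 - <<'E'
from h import *
s=r.get_state();print(s['grip_width'],s['contact_force'],s['ee_pos'],s['tool_rot'])
I=eyes.camera_info('wrist');im=eyes.snapshot('wrist')
Rt=R.from_euler('xyz',s['tool_rot'],degrees=True)
for c,a,p in blobs(im,(0,150,40),(6,255,255),150):
    P=Rt.inv().apply(onz(I,p,.082)-s['ee_pos'])*1000
    print('red tool',c.round(1),a,P.min(0).round(1),P.max(0).round(1))
E
```

```text
0.05420638701210267 [-0.03986379 -0.05025745 -0.73542347] [ 0.562898   -0.01206083  0.06088026] [1.79998017e+02 4.86453590e-04 8.65533994e+01]
red tool [322.1 318.8] 4462 [-24.7 -10.4 -21.1] [ 28.4  10.9 -21.1]
```

>>> {"api": "arm_command", "payload": {
  "series": [
    {"dx":0,"dy":0,"dz":-0.1,"ax":0,"ay":0,"az":0,"fingers":0.6},
    {"dx":0,"dy":0,"dz":-0.2,"ax":0,"ay":0,"az":0,"fingers":0.6},
    {"dx":0,"dy":0,"dz":-0.3,"ax":0,"ay":0,"az":0,"fingers":0.6},
    {"dx":0,"dy":0,"dz":-0.3,"ax":0,"ay":0,"az":0,"fingers":0.6},
    {"dx":0,"dy":0,"dz":-0.3,"ax":0,"ay":0,"az":0,"fingers":0.6},
    {"dx":0,"dy":0,"dz":-0.15,"ax":0,"ay":0,"az":0,"fingers":0.6},
    {"dx":0,"dy":0,"dz":0,"ax":0,"ay":0,"az":0,"fingers":0.6}
  ]
}}

```text
clock: 25.25
ee_pos: [0.5636, -0.0121, 0.2687]
tool_rot: [179.6, 0.0, 86.6]
contact_force: [-0.4, -0.1, -0.3]
grip_width: 0.0558
grasp_force: 0.0
```

>>> {"api": "arm_command", "payload": {
  "series": [
    {"dx":-0.2,"dy":0,"dz":0,"ax":0,"ay":0,"az":0,"fingers":0.6},
    {"dx":-0.3,"dy":0,"dz":0,"ax":0,"ay":0,"az":0,"fingers":0.6},
    {"dx":-0.32,"dy":0,"dz":0,"ax":0,"ay":0,"az":0,"fingers":0.6},
    {"dx":-0.32,"dy":0,"dz":0,"ax":0,"ay":0,"az":0,"fingers":0.6},
    {"dx":-0.32,"dy":0,"dz":0,"ax":0,"ay":0,"az":0,"fingers":0.6},
    {"dx":-0.32,"dy":0,"dz":0,"ax":0,"ay":0,"az":0,"fingers":0.6},
    {"dx":-0.32,"dy":0,"dz":0,"ax":0,"ay":0,"az":0,"fingers":0.6},
    {"dx":-0.3,"dy":0,"dz":0,"ax":0,"ay":0,"az":0,"fingers":0.6},
    {"dx":-0.12,"dy":0,"dz":0,"ax":0,"ay":0,"az":0,"fingers":0.6},
    {"dx":0,"dy":0,"dz":0,"ax":0,"ay":0,"az":0,"fingers":0.6}
  ]
}}

```text
clock: 26.25
ee_pos: [0.5395, -0.3912, 0.2624]
tool_rot: [-179.9, -0.0, 86.4]
contact_force: [0.1, 0.4, -0.2]
grip_width: 0.0557
grasp_force: 0.0
```

```bash
python3 - <<'E'
from h import *
s=r.get_state();print(s['clock'],s['ee_pos'])
b=eyes.snapshot('side');t=eyes.snapshot('top');Is=eyes.camera_info('side');It=eyes.camera_info('top')
cv2.imwrite('pics/side8.png',b[:,:,::-1]);cv2.imwrite('pics/top8.png',t[:,:,::-1])
for n in('side','top'):
    J=eyes.camera_info(n); new={'side':b,'top':t}[n]; old=cv2.imread(f'pics/{n}6.png')[:,:,::-1].copy()
    for tag,i in(('old',old),('new',new)):
        for lo,hi in(((3,150,50),(17,255,255)),((0,150,50),(4,255,255))):
            for c,a,p in blobs(i,lo,hi,25):
                if a<500: print(n,tag,lo[0],c.round(2),a,'rows',p[:,1].min(),p[:,1].max())
    for z in(.12,.1255): print('exp',z,proj(J,[[.5577,-.108,z+.045]]))
    print('wedge exp',proj(J,[[.5635,-.0225,.082]]))
    q=proj(J,[[.5577,-.108,.15]])[0].astype(int); g=lambda i:cv2.cvtColor(i,cv2.COLOR_RGB2HSV)[q[1]-16:q[1]+13,q[0]-12:q[0]+13,1].astype(np.float32)
    print('phase',cv2.phaseCorrelate(g(old),g(new),cv2.createHanningWindow((25,29),cv2.CV_32F)))
E
```

```text
26.25 [ 0.53947464 -0.39117005  0.26235694]
side old 3 [307.3  200.14] 215 rows 191 208
side old 0 [557.83 156.13] 294 rows 142 171
side old 0 [330.96 189.  ] 140 rows 180 198
side new 3 [305.94 199.88] 208 rows 191 207
side new 0 [557.85 155.79] 302 rows 141 171
side new 0 [302.3  248.69] 204 rows 237 260
exp 0.12 [[307.36769297 197.54731142]]
exp 0.1255 [[307.34324632 195.95233891]]
wedge exp [[302.08449622 244.03249201]]
phase ((-0.7269444366725129, -0.08796423350822025), 0.8504197746912638)
top old 3 [353.88 228.55] 187 rows 221 237
top old 0 [435.93 258.91] 192 rows 252 266
top new 3 [352.36 227.46] 200 rows 220 237
top new 0 [313.84 235.38] 127 rows 232 240
exp 0.12 [[354.00666046 228.78048651]]
exp 0.1255 [[354.27584745 228.21449237]]
wedge exp [[312.66121033 234.95532011]]
phase ((-0.710881217422946, -1.673776924830623), 0.9372939567565918)
```

```bash
python3 - <<'E'
from h import *
J={n:eyes.camera_info(n) for n in('side','top')}
P0=np.array([.5577,-.108,.165])
d=np.array([-1.36,-.26,-1.52,-1.09]); d2=np.array([-.73,-.09,-.71,-1.67])
A=np.vstack([np.array([(proj(J[n],[P0+e])-proj(J[n],[P0]))[0] for e in np.eye(3)*.001]).T for n in('side','top')])
print(A.round(2)); 
for x in(d,d2): s=np.linalg.lstsq(A,x,rcond=None); print(s[0].round(2),'mm',(A@s[0]-x).round(2))
E
```

```text
[[-0.39 -0.04 -0.  ]
 [-0.02  0.26 -0.29]
 [-0.02 -0.47  0.05]
 [-0.46  0.01 -0.1 ]]
[2.26 3.42 3.5 ] mm [ 0.33  0.1   0.02 -0.28]
[2.57 1.63 1.95] mm [-0.34 -0.1  -0.02  0.29]
```

```bash
python3 - <<'E'
from h import *
J={n:eyes.camera_info(n) for n in('side','top')}
P0=np.array([.5103,-.317,.02]); o=np.r_[proj(J['side'],[P0])[0],proj(J['top'],[P0])[0]]
off=np.array([330.96,189.0,435.93,258.91])-o; print('off',off.round(2))
ob=np.array([302.3,248.69,313.84,235.38])
f=lambda P:np.r_[proj(J['side'],[P])[0],proj(J['top'],[P])[0]]+off*0+off*np.array([1,1,1,1])-ob
s=least_squares(f,[.5635,-.0225,.074]);print(s.x.round(4),'underside z',(s.x[2]-.02).round(4),s.fun.round(2))
f2=lambda P:f(P)-off
s=least_squares(f2,[.5635,-.0225,.074]);print(s.x.round(4),s.fun.round(2))
E
```

```text
off [-0.14  1.93  0.57 -0.23]
[ 0.5637 -0.024   0.0705] underside z 0.0505 [-0.29 -0.08 -0.02  0.27]
[ 0.5652 -0.0255  0.0618] [-0.62 -0.17 -0.04  0.58]
```

>>> {"api": "arm_command", "payload": {
  "series": [
    {"dx":0.2,"dy":0,"dz":0,"ax":0,"ay":0,"az":0.18,"fingers":0.3},
    {"dx":0,"dy":-0.2,"dz":0,"ax":0,"ay":0,"az":0.18,"fingers":0.3},
    {"dx":0,"dy":-0.2,"dz":0,"ax":0,"ay":0,"az":0.18,"fingers":0.3},
    {"dx":0,"dy":0,"dz":0,"ax":0,"ay":0,"az":0.18,"fingers":0.3},
    {"dx":0,"dy":0,"dz":0,"ax":0,"ay":0,"az":0.18,"fingers":0.3},
    {"dx":0,"dy":0,"dz":0,"ax":0,"ay":0,"az":0.18,"fingers":0.3},
    {"dx":0,"dy":0,"dz":0,"ax":0,"ay":0,"az":0.13,"fingers":0.3},
    {"dx":0,"dy":0,"dz":0,"ax":0,"ay":0,"az":0,"fingers":0.3}
  ]
}}

```text
clock: 27.15
ee_pos: [0.4846, -0.3418, 0.2637]
tool_rot: [180.0, -0.0, 32.1]
contact_force: [1.4, 0.6, 0.5]
grip_width: 0.028
grasp_force: 0.0
```

```bash
python3 - <<'E'
from h import *
u=np.array([np.cos(np.radians(32)),np.sin(np.radians(32))]);c=np.array([.5577,-.108])
p=c+.06*u;to(p[0],p[1],.26,32); p=c-.02*u;to(p[0],p[1],.26,32)
E
```

```text
shift [ 1.6411 -1.0608  0.0249] turn [ 0.0005 -0.0005  0.0022] t 27.15 pos [ 0.4846 -0.3418  0.2637] [ 1.7998e+02 -2.0000e-02  3.2100e+01] F [1.4 0.6 0.5] w 0.028 0.0
shift [ 1.1078 -1.0617  0.0247] turn [ 0.0005 -0.0005  0.0022] t 27.15 pos [ 0.4846 -0.3418  0.2637] [ 1.7998e+02 -2.0000e-02  3.2100e+01] F [1.4 0.6 0.5] w 0.028 0.0
```

>>> {"api": "arm_command", "payload": {
  "series": [
    {"dx":0.13,"dy":-0.13,"dz":0.02,"ax":0,"ay":0,"az":0,"fingers":0.3},
    {"dx":0.2,"dy":-0.19,"dz":0,"ax":0,"ay":0,"az":0,"fingers":0.3},
    {"dx":0.22,"dy":-0.21,"dz":0,"ax":0,"ay":0,"az":0,"fingers":0.3},
    {"dx":0.22,"dy":-0.21,"dz":0,"ax":0,"ay":0,"az":0,"fingers":0.3},
    {"dx":0.2,"dy":-0.19,"dz":0,"ax":0,"ay":0,"az":0,"fingers":0.3},
    {"dx":0.138,"dy":-0.13,"dz":0,"ax":0,"ay":0,"az":0,"fingers":0.3},
    {"dx":0,"dy":0,"dz":0,"ax":0,"ay":0,"az":0,"fingers":0.3},
    {"dx":0,"dy":0,"dz":0,"ax":0,"ay":0,"az":0,"fingers":0.3}
  ]
}}

```text
clock: 27.95
ee_pos: [0.5405, -0.1193, 0.2605]
tool_rot: [180.0, -0.0, 32.4]
contact_force: [0.4, 0.4, -0.2]
grip_width: 0.028
grasp_force: 0.0
```

```bash
cat > g.py <<'E'
from h import *
import sys
I=eyes.camera_info('wrist');im=eyes.snapshot('wrist');np.save('pics/m%s.npy'%sys.argv[1],im);np.save('pics/m%si.npy'%sys.argv[1],I,allow_pickle=True)
print(r.get_state()['clock'],r.get_state()['ee_pos'],'mark exp',proj(I,[[.5577+.023*.848,-.108+.023*.53,.14]]).round(1))
for c,a,p in blobs(im,(40,70,40),(85,255,255),15): print('gr',c.round(2),a)
for c,a,p in blobs(im,(3,150,60),(17,255,255),500): print('or',c.round(2),a)
E
python3 g.py B
```

```text
28.0 [ 0.54041685 -0.12005942  0.26047191] mark exp [[321.5 186. ]]
gr [317.35 182.48] 23
gr [267.24 215.56] 250
or [318.75 213.9 ] 2523
```

>>> {"api": "arm_command", "payload": {
  "series": [
    {"dx":0.17,"dy":0,"dz":0,"ax":0,"ay":0,"az":0,"fingers":0.3},
    {"dx":0.2,"dy":0,"dz":0,"ax":0,"ay":0,"az":0,"fingers":0.3},
    {"dx":0.16,"dy":0,"dz":0,"ax":0,"ay":0,"az":0,"fingers":0.3},
    {"dx":0,"dy":0,"dz":0,"ax":0,"ay":0,"az":0,"fingers":0.3},
    {"dx":0,"dy":0,"dz":0,"ax":0,"ay":0,"az":0,"fingers":0.3}
  ]
}}

```text
clock: 28.5
ee_pos: [0.6077, -0.0788, 0.26]
tool_rot: [-180.0, 0.0, 32.1]
contact_force: [-0.3, -0.8, 0.3]
grip_width: 0.028
grasp_force: 0.0
```

```bash
python3 g.py A
```

```text
28.55 [ 0.60746789 -0.07896764  0.26023707] mark exp [[319.7 277.8]]
gr [269.1  280.67] 215
gr [315.2  274.91] 35
or [317.64 308.98] 2196
```

```bash
python3 - <<'E'
from h import *
L=lambda k:np.load(f'pics/m{k}i.npy',allow_pickle=True).item()
A,B=L('A'),L('B')
for n,a,b in(('mark',(315.2,274.91),(317.35,182.48)),('dot',(269.1,280.67),(267.24,215.56)),('orange',(317.64,308.98),(318.75,213.9))):
    s=least_squares(lambda P:np.r_[proj(A,[P])[0]-a,proj(B,[P])[0]-b],[.57,-.1,.1]);print(n,s.x.round(4),s.fun.round(2))
E
```

```text
mark [ 0.5777 -0.0913  0.1405] [ 0.3   0.01 -0.28 -0.01]
dot [ 0.5046 -0.07    0.0325] [-0.05  0.    0.05 -0.  ]
orange [ 0.5613 -0.1037  0.1634] [-0.31 -0.01  0.29  0.01]
```

The raise measures between 3.5 and 5.5 mm, too close to the 4 mm limit. I'll push the wedge a bit deeper with shut fingers on the handle's tail.

>>> {"api": "arm_command", "payload": {
  "series": [
    {"dx":0.06,"dy":-0.25,"dz":0,"ax":0,"ay":0,"az":0,"fingers":0},
    {"dx":0.08,"dy":-0.31,"dz":0,"ax":0,"ay":0,"az":0,"fingers":0},
    {"dx":0.08,"dy":-0.31,"dz":0,"ax":0,"ay":0,"az":0,"fingers":0},
    {"dx":0,"dy":0,"dz":0,"ax":0,"ay":0,"az":-0.18,"fingers":0},
    {"dx":0,"dy":0,"dz":0,"ax":0,"ay":0,"az":-0.18,"fingers":0},
    {"dx":0,"dy":0,"dz":0,"ax":0,"ay":0,"az":-0.18,"fingers":0},
    {"dx":0,"dy":0,"dz":0,"ax":0,"ay":0,"az":-0.18,"fingers":0},
    {"dx":0,"dy":0,"dz":0,"ax":0,"ay":0,"az":-0.18,"fingers":0},
    {"dx":0,"dy":0,"dz":0,"ax":0,"ay":0,"az":-0.18,"fingers":0},
    {"dx":0,"dy":0,"dz":0,"ax":0,"ay":0,"az":-0.13,"fingers":0}
  ]
}}

```text
clock: 29.55
ee_pos: [0.566, 0.049, 0.2607]
tool_rot: [180.0, 0.0, 86.8]
contact_force: [-0.2, -0.4, 0.8]
grip_width: 0.0005
grasp_force: 0.0
```

>>> {"api": "arm_command", "payload": {
  "series": [
    {"dx":0,"dy":0,"dz":0,"ax":0,"ay":0,"az":0,"fingers":0},
    {"dx":0,"dy":0,"dz":0,"ax":0,"ay":0,"az":0,"fingers":0}
  ]
}}

```text
clock: 29.75
ee_pos: [0.5662, 0.0494, 0.2606]
tool_rot: [180.0, 0.0, 86.3]
contact_force: [-0.3, 0.3, -0.1]
grip_width: 0.0003
grasp_force: 0.0
```

```bash
python3 - <<'E'
from h import *
to(.567,.049,.06,86.6)
I=eyes.camera_info('wrist');im=eyes.snapshot('wrist')
for c,a,p in blobs(im,(0,150,40),(6,255,255),150):
    P=onz(I,p,.080); print('red',c.round(1),a,P.min(0).round(4),P.max(0).round(4),P.mean(0).round(4))
E
```

```text
shift [-0.002   0.0047  1.3375] turn [ 0.0005  0.     -0.0059] t 29.75 pos [0.5662 0.0494 0.2606] [179.98   0.    86.34] F [-0.3  0.3 -0.1] w 0.0003 0.0
red [322.3 275. ] 679 [ 0.5527 -0.0511  0.08  ] [0.5744 0.015  0.08  ] [ 0.5636 -0.0074  0.08  ]
```

>>> {"api": "arm_command", "payload": {
  "series": [
    {"dx":0,"dy":0.004,"dz":0.15,"ax":0,"ay":0,"az":-0.006,"fingers":0},
    {"dx":0,"dy":0,"dz":0.27,"ax":0,"ay":0,"az":0,"fingers":0},
    {"dx":0,"dy":0,"dz":0.3,"ax":0,"ay":0,"az":0,"fingers":0},
    {"dx":0,"dy":0,"dz":0.3,"ax":0,"ay":0,"az":0,"fingers":0},
    {"dx":0,"dy":0,"dz":0.2,"ax":0,"ay":0,"az":0,"fingers":0},
    {"dx":0,"dy":0,"dz":0.11,"ax":0,"ay":0,"az":0,"fingers":0},
    {"dx":0,"dy":0,"dz":0,"ax":0,"ay":0,"az":0,"fingers":0},
    {"dx":0,"dy":0,"dz":0,"ax":0,"ay":0,"az":0,"fingers":0}
  ]
}}

```text
clock: 30.6
ee_pos: [0.5678, 0.0499, 0.0624]
tool_rot: [179.9, -0.0, 86.8]
contact_force: [-0.0, 0.4, 1.1]
grip_width: 0.0009
grasp_force: 0.0
```

>>> {"api": "arm_command", "payload": {
  "series": [
    {"dx":-0.06,"dy":0,"dz":0,"ax":0,"ay":0,"az":0,"fingers":0},
    {"dx":-0.06,"dy":0,"dz":0,"ax":0,"ay":0,"az":0,"fingers":0},
    {"dx":0,"dy":0,"dz":0,"ax":0,"ay":0,"az":0,"fingers":0}
  ]
}}

```text
clock: 30.9
ee_pos: [0.5665, 0.0307, 0.0619]
tool_rot: [179.9, 0.0, 86.8]
contact_force: [0.7, 0.4, 0.6]
grip_width: 0.0002
grasp_force: 0.0
```

>>> {"api": "arm_command", "payload": {
  "series": [
    {"dx":-0.03,"dy":0,"dz":0,"ax":0,"ay":0,"az":0,"fingers":0},
    {"dx":-0.03,"dy":0,"dz":0,"ax":0,"ay":0,"az":0,"fingers":0},
    {"dx":0,"dy":0,"dz":0,"ax":0,"ay":0,"az":0,"fingers":0}
  ]
}}

```text
clock: 31.2
ee_pos: [0.5656, 0.0225, 0.0609]
tool_rot: [180.0, 0.0, 86.8]
contact_force: [-0.8, 0.3, 0.3]
grip_width: 0.0002
grasp_force: 0.0
```

>>> {"api": "arm_command", "payload": {
  "series": [
    {"dx":-0.02,"dy":0,"dz":0,"ax":0,"ay":0,"az":0,"fingers":0},
    {"dx":-0.02,"dy":0,"dz":0,"ax":0,"ay":0,"az":0,"fingers":0},
    {"dx":0,"dy":0,"dz":0,"ax":0,"ay":0,"az":0,"fingers":0}
  ]
}}

```text
clock: 31.5
ee_pos: [0.5653, 0.0168, 0.0608]
tool_rot: [-180.0, -0.0, 86.8]
contact_force: [0.7, -1.1, 0.8]
grip_width: 0.0003
grasp_force: 0.0
```

>>> {"api": "arm_command", "payload": {
  "series": [
    {"dx":-0.02,"dy":0,"dz":0,"ax":0,"ay":0,"az":0,"fingers":0},
    {"dx":-0.02,"dy":0,"dz":0,"ax":0,"ay":0,"az":0,"fingers":0},
    {"dx":0,"dy":0,"dz":0,"ax":0,"ay":0,"az":0,"fingers":0}
  ]
}}

```text
clock: 31.8
ee_pos: [0.565, 0.0109, 0.0608]
tool_rot: [-180.0, -0.0, 86.8]
contact_force: [-0.2, 1.3, 0.2]
grip_width: 0.0006
grasp_force: 0.7
```

>>> {"api": "arm_command", "payload": {
  "series": [
    {"dx":-0.02,"dy":0,"dz":0,"ax":0,"ay":0,"az":0,"fingers":0},
    {"dx":0,"dy":0,"dz":0,"ax":0,"ay":0,"az":0,"fingers":0}
  ]
}}

```text
clock: 32.0
ee_pos: [0.5648, 0.0078, 0.0609]
tool_rot: [-180.0, 0.0, 86.8]
contact_force: [-0.2, 1.2, 0.7]
grip_width: 0.0004
grasp_force: 0.7
```

```bash
python3 - <<'E'
from h import *
s=r.get_state();print(s['ee_pos'],s['contact_force'])
I=eyes.camera_info('wrist');im=eyes.snapshot('wrist')
for c,a,p in blobs(im,(0,150,40),(6,255,255),50):
    P=onz(I,p,.080); print('red',c.round(1),a,P.min(0).round(4),P.max(0).round(4),P.mean(0).round(4))
E
```

```text
[0.56480977 0.00776445 0.06086089] [-0.20087176  1.21836039  0.68978961]
red [321.8 424.3] 268 [ 0.5581 -0.0614  0.08  ] [ 0.5643 -0.0407  0.08  ] [ 0.5617 -0.052   0.08  ]
```

>>> {"api": "arm_command", "payload": {
  "series": [
    {"dx":-0.014,"dy":0,"dz":0,"ax":0,"ay":0,"az":0,"fingers":0},
    {"dx":-0.013,"dy":0,"dz":0,"ax":0,"ay":0,"az":0,"fingers":0},
    {"dx":0,"dy":0,"dz":0,"ax":0,"ay":0,"az":0,"fingers":0}
  ]
}}

```text
clock: 32.35
ee_pos: [0.5646, 0.0037, 0.0608]
tool_rot: [-180.0, 0.0, 86.8]
contact_force: [0.5, 1.5, 0.4]
grip_width: 0.0005
grasp_force: 0.6
```

>>> {"api": "arm_command", "payload": {
  "series": [
    {"dx":0.1,"dy":0,"dz":0,"ax":0,"ay":0,"az":0,"fingers":0},
    {"dx":0.2,"dy":0,"dz":-0.1,"ax":0,"ay":0,"az":0,"fingers":0},
    {"dx":0.1,"dy":0,"dz":-0.3,"ax":0,"ay":0,"az":0,"fingers":0},
    {"dx":0,"dy":0,"dz":-0.3,"ax":0,"ay":0,"az":0,"fingers":0},
    {"dx":0,"dy":0,"dz":-0.3,"ax":0,"ay":0,"az":0,"fingers":0},
    {"dx":0,"dy":0,"dz":-0.3,"ax":0,"ay":0,"az":0,"fingers":0},
    {"dx":0,"dy":0,"dz":0,"ax":0,"ay":0,"az":0,"fingers":0}
  ]
}}

```text
clock: 33.05
ee_pos: [0.5693, 0.0648, 0.2627]
tool_rot: [179.5, -0.0, 86.8]
contact_force: [-0.0, -0.3, -0.1]
grip_width: 0.0005
grasp_force: 0.0
```

```bash
python3 - <<'E'
from h import *
u=np.array([np.cos(np.radians(32)),np.sin(np.radians(32))]);c=np.array([.5577,-.108])
p=c+.06*u;print(p);to(p[0],p[1],.26,32)
I=eyes.camera_info('wrist');im=eyes.snapshot('wrist')
for c,a,p in blobs(im,(0,150,40),(6,255,255),150):
    P=onz(I,p,.080); print('red',c.round(1),a,P.min(0).round(4),P.max(0).round(4))
E
```

```text
[ 0.60858289 -0.07620484]
shift [-0.924   0.3131  0.02  ] turn [ 0.0097 -0.0062  1.2186] t 33.05 pos [0.5693 0.0648 0.2627] [ 1.795e+02 -4.000e-02  8.684e+01] F [-0.  -0.3 -0.1] w 0.0005 0.0
red [320.1 296.9] 248 [ 0.5539 -0.065   0.08  ] [0.574  0.0036 0.08  ]
```

>>> {"api": "arm_command", "payload": {
  "series": [
    {"dx":-0.3,"dy":0.1,"dz":0,"ax":0,"ay":0,"az":0,"fingers":0},
    {"dx":-0.31,"dy":0.1,"dz":0.01,"ax":0,"ay":0,"az":0,"fingers":0},
    {"dx":-0.31,"dy":0.11,"dz":0,"ax":0,"ay":0,"az":0,"fingers":0},
    {"dx":0,"dy":0,"dz":0,"ax":0,"ay":0,"az":0.18,"fingers":0.3},
    {"dx":0,"dy":0,"dz":0,"ax":0,"ay":0,"az":0.18,"fingers":0.3},
    {"dx":0,"dy":0,"dz":0,"ax":0,"ay":0,"az":0.18,"fingers":0.3},
    {"dx":0,"dy":0,"dz":0,"ax":0,"ay":0,"az":0.18,"fingers":0.3},
    {"dx":0,"dy":0,"dz":0,"ax":0,"ay":0,"az":0.18,"fingers":0.3},
    {"dx":0,"dy":0,"dz":0,"ax":0,"ay":0,"az":0.18,"fingers":0.3},
    {"dx":0,"dy":0,"dz":0,"ax":0,"ay":0,"az":0.138,"fingers":0.3}
  ]
}}

```text
clock: 34.1
ee_pos: [0.6065, -0.0759, 0.2527]
tool_rot: [-179.9, 0.1, 31.7]
contact_force: [0.7, 1.3, -0.8]
grip_width: 0.0275
grasp_force: 0.0
```

>>> {"api": "arm_command", "payload": {
  "series": [
    {"dx":0,"dy":0,"dz":0,"ax":0,"ay":0,"az":0,"fingers":0.3},
    {"dx":0,"dy":0,"dz":0,"ax":0,"ay":0,"az":0,"fingers":0.3},
    {"dx":0,"dy":0,"dz":0,"ax":0,"ay":0,"az":0,"fingers":0.3}
  ]
}}

```text
clock: 34.4
ee_pos: [0.6066, -0.0763, 0.2538]
tool_rot: [-180.0, 0.0, 32.2]
contact_force: [0.6, -0.3, 0.4]
grip_width: 0.0282
grasp_force: 0.0
```

```bash
python3 g.py A2
```

```text
34.45 [ 0.60666677 -0.07632703  0.25397535] mark exp [[322.9 281.1]]
gr [270.79 283.1 ] 226
gr [316.86 277.58] 36
or [319.56 312.18] 2356
```

>>> {"api": "arm_command", "payload": {
  "series": [
    {"dx":-0.17,"dy":0,"dz":0,"ax":0,"ay":0,"az":0,"fingers":0.3},
    {"dx":-0.2,"dy":0,"dz":0,"ax":0,"ay":0,"az":0,"fingers":0.3},
    {"dx":-0.16,"dy":0,"dz":0,"ax":0,"ay":0,"az":0,"fingers":0.3},
    {"dx":0,"dy":0,"dz":0,"ax":0,"ay":0,"az":0,"fingers":0.3},
    {"dx":0,"dy":0,"dz":0,"ax":0,"ay":0,"az":0,"fingers":0.3},
    {"dx":0,"dy":0,"dz":0,"ax":0,"ay":0,"az":0,"fingers":0.3}
  ]
}}

```text
clock: 35.05
ee_pos: [0.5398, -0.1183, 0.2542]
tool_rot: [-180.0, -0.0, 32.1]
contact_force: [0.3, 0.3, -0.5]
grip_width: 0.0279
grasp_force: 0.0
```

```bash
python3 g.py B2; python3 - <<'E'
from h import *
def near(k):
    I=np.load(f'pics/m{k}i.npy',allow_pickle=True).item();im=np.load(f'pics/m{k}.npy')
    g=sorted(blobs(im,(40,70,40),(85,255,255),12),key=lambda b:np.hypot(*(b[0]-proj(I,[[.5772,-.0958,.141]])[0])))[0][0]
    d=max([b for b in blobs(im,(40,70,40),(85,255,255),80) if np.hypot(*(b[0]-proj(I,[[.5046,-.07,.032]])[0]))<30],key=lambda b:b[1])[0]
    o=max(blobs(im,(3,150,60),(17,255,255),500),key=lambda b:b[1])[0]
    return I,g,d,o
for a,b in(('A','B'),('A2','B2')):
    a,b=near(a),near(b)
    for i,n in((1,'mark'),(2,'dot'),(3,'orange')):
        s=least_squares(lambda P:np.r_[proj(a[0],[P])[0]-a[i],proj(b[0],[P])[0]-b[i]],[.57,-.1,.1]);print(n,s.x.round(4),s.fun.round(2))
E
```

```text
35.1 [ 0.5397902  -0.11824304  0.25416703] mark exp [[322.9 186.9]]
gr [316.9 182.2] 20
gr [267.53 216.91] 261
or [319.21 213.95] 2663
mark [ 0.5777 -0.0913  0.1405] [ 0.3   0.01 -0.27 -0.01]
dot [ 0.5046 -0.07    0.0325] [-0.05  0.    0.05 -0.  ]
orange [ 0.5613 -0.1037  0.1634] [-0.31 -0.01  0.29  0.01]
mark [ 0.5779 -0.0897  0.1417] [ 0.26 -0.   -0.24  0.  ]
dot [ 0.5048 -0.07    0.0329] [-0.16  0.01  0.15 -0.01]
orange [ 0.562  -0.1021  0.1647] [-0.06  0.    0.06 -0.  ]
```

>>> {"api": "arm_command", "payload": {
  "series": [
    {"dx":-0.1,"dy":0.16,"dz":-0.05,"ax":0,"ay":0,"az":0,"fingers":0.3},
    {"dx":-0.16,"dy":0.26,"dz":0,"ax":0,"ay":0,"az":0,"fingers":0.3},
    {"dx":-0.16,"dy":0.26,"dz":0,"ax":0,"ay":0,"az":0,"fingers":0.3},
    {"dx":-0.16,"dy":0.26,"dz":0,"ax":0,"ay":0,"az":0,"fingers":0.3},
    {"dx":-0.16,"dy":0.26,"dz":0,"ax":0,"ay":0,"az":0,"fingers":0.3},
    {"dx":-0.14,"dy":0.22,"dz":0,"ax":0,"ay":0,"az":0,"fingers":0.3},
    {"dx":-0.07,"dy":0.1,"dz":0,"ax":0,"ay":0,"az":0,"fingers":0.3},
    {"dx":0,"dy":0,"dz":0,"ax":0,"ay":0,"az":0,"fingers":0.3}
  ]
}}

```text
clock: 35.9
ee_pos: [0.5394, -0.389, 0.2607]
tool_rot: [-179.9, 0.0, 31.9]
contact_force: [1.1, -0.4, -0.6]
grip_width: 0.0283
grasp_force: 0.0
```

```bash
python3 - <<'E'
from h import *
J={n:eyes.camera_info(n) for n in('side','top')}
new={n:eyes.snapshot(n) for n in J}; ld=lambda f:cv2.imread(f)[:,:,::-1].copy()
def get(im,n,lo,hi,P):
    q=proj(J[n],[P])[0]; return min(blobs(im,lo,hi,25),key=lambda b:np.hypot(*(b[0]-q)))[0]
OR=((3,150,50),(17,255,255));RD=((0,150,50),(4,255,255))
def disp(ref,P0,now,P1,rng):
    o=np.r_[tuple(get(ref[n],n,*rng,P0)-proj(J[n],[P0])[0] for n in J)]
    b=np.r_[tuple(get(now[n],n,*rng,P1) for n in J)]
    s=least_squares(lambda P:np.r_[tuple(proj(J[n],[P])[0] for n in J)]+o-b,P1);return s.x.round(4),s.fun.round(2)
r6={n:ld(f'pics/{n}6.png') for n in J}; r8={n:ld(f'pics/{n}8.png') for n in J}; r0={n:ld(f'pics/{n}0.png') for n in J}
P=np.array([.5577,-.108,.165])
print('cone vs seated: 8',disp(r6,P,r8,P,OR),'now',disp(r6,P,new,P,OR))
print('cone vs stand: seated',disp(r0,np.array([.5133,.2922,.12]),r6,P,OR),'now',disp(r0,np.array([.5133,.2922,.12]),new,P,OR))
W=np.array([.5103,-.317,.02])
print('wedge 8',disp(r6,W,r8,[.5635,-.024,.07],RD),'now',disp(r6,W,new,[.563,-.035,.07],RD))
E
```

```text
cone vs seated: 8 (array([ 0.5599, -0.1046,  0.1685]), array([ 0.34,  0.1 ,  0.02, -0.29])) now (array([ 0.5609, -0.1033,  0.1695]), array([ 0.31,  0.09,  0.02, -0.27]))
cone vs stand: seated (array([ 0.5577, -0.107 ,  0.1678]), array([-0.13, -0.04, -0.01,  0.11])) now (array([ 0.5608, -0.1023,  0.1723]), array([ 0.18,  0.05,  0.01, -0.15]))
wedge 8 (array([ 0.5637, -0.024 ,  0.0705]), array([-0.29, -0.08, -0.02,  0.27])) now (array([ 0.5633, -0.0395,  0.0683]), array([-0.2 , -0.06, -0.01,  0.19]))
```

Two-view triangulation puts the raise at 4.5 mm, wrist stereo at 4.7–6.7 mm and the wedge geometry at about 7 mm. One more 7 mm push will give a safe margin; the handle still stays clear of the column.

>>> {"api": "arm_command", "payload": {
  "series": [
    {"dx":0.1,"dy":-0.14,"dz":0,"ax":0,"ay":0,"az":0,"fingers":0},
    {"dx":0.18,"dy":-0.25,"dz":0,"ax":0,"ay":0,"az":0,"fingers":0},
    {"dx":0.18,"dy":-0.26,"dz":0,"ax":0,"ay":0,"az":0,"fingers":0},
    {"dx":0.18,"dy":-0.26,"dz":0,"ax":0,"ay":0,"az":0,"fingers":0},
    {"dx":0.19,"dy":-0.26,"dz":0,"ax":0,"ay":0,"az":0,"fingers":0},
    {"dx":0.19,"dy":-0.26,"dz":0,"ax":0,"ay":0,"az":0,"fingers":0},
    {"dx":0.19,"dy":-0.26,"dz":0,"ax":0,"ay":0,"az":0,"fingers":0},
    {"dx":0.19,"dy":-0.26,"dz":0,"ax":0,"ay":0,"az":0,"fingers":0},
    {"dx":0.19,"dy":-0.26,"dz":0,"ax":0,"ay":0,"az":0,"fingers":0},
    {"dx":0.155,"dy":-0.23,"dz":0,"ax":0,"ay":0,"az":0,"fingers":0}
  ]
}}

```text
clock: 37.0
ee_pos: [0.5663, 0.0655, 0.2624]
tool_rot: [180.0, -0.1, 32.2]
contact_force: [0.3, 0.4, -0.5]
grip_width: 0.0004
grasp_force: 0.0
```

>>> {"api": "arm_command", "payload": {
  "series": [
    {"dx":0,"dy":0,"dz":0,"ax":0,"ay":0,"az":-0.18,"fingers":0},
    {"dx":0,"dy":0,"dz":0,"ax":0,"ay":0,"az":-0.18,"fingers":0},
    {"dx":0,"dy":0,"dz":0,"ax":0,"ay":0,"az":-0.18,"fingers":0},
    {"dx":0,"dy":0,"dz":0,"ax":0,"ay":0,"az":-0.18,"fingers":0},
    {"dx":0,"dy":0,"dz":0,"ax":0,"ay":0,"az":-0.18,"fingers":0},
    {"dx":0,"dy":0,"dz":0,"ax":0,"ay":0,"az":-0.18,"fingers":0},
    {"dx":0,"dy":0,"dz":0,"ax":0,"ay":0,"az":-0.135,"fingers":0},
    {"dx":0,"dy":0,"dz":0,"ax":0,"ay":0,"az":0,"fingers":0},
    {"dx":0,"dy":0,"dz":0,"ax":0,"ay":0,"az":0,"fingers":0}
  ]
}}

```text
clock: 37.9
ee_pos: [0.5668, 0.0625, 0.2621]
tool_rot: [180.0, -0.0, 86.6]
contact_force: [-0.4, 1.0, 0.3]
grip_width: 0.0004
grasp_force: 0.0
```

```bash
python3 - <<'E'
from h import *
to(.5672,.05,.061,86.6)
E
```

```text
shift [-0.0834  0.0071  1.3406] turn [ 0.0005 -0.0002 -0.0007] t 37.9 pos [0.5668 0.0625 0.2621] [ 1.7998e+02 -1.0000e-02  8.6570e+01] F [-0.4  1.   0.3] w 0.0004 0.0
```

>>> {"api": "arm_command", "payload": {
  "series": [
    {"dx":0,"dy":0.006,"dz":0.15,"ax":0,"ay":0,"az":0,"fingers":0},
    {"dx":0,"dy":0,"dz":0.27,"ax":0,"ay":0,"az":0,"fingers":0},
    {"dx":0,"dy":0,"dz":0.3,"ax":0,"ay":0,"az":0,"fingers":0},
    {"dx":0,"dy":0,"dz":0.3,"ax":0,"ay":0,"az":0,"fingers":0},
    {"dx":0,"dy":0,"dz":0.2,"ax":0,"ay":0,"az":0,"fingers":0},
    {"dx":0,"dy":0,"dz":0.12,"ax":0,"ay":0,"az":0,"fingers":0},
    {"dx":0,"dy":0,"dz":0,"ax":0,"ay":0,"az":0,"fingers":0},
    {"dx":-0.1,"dy":0,"dz":0,"ax":0,"ay":0,"az":0,"fingers":0},
    {"dx":-0.12,"dy":0,"dz":0,"ax":0,"ay":0,"az":0,"fingers":0},
    {"dx":-0.1,"dy":0,"dz":0,"ax":0,"ay":0,"az":0,"fingers":0}
  ]
}}

```text
clock: 38.9
ee_pos: [0.5659, 0.0124, 0.0627]
tool_rot: [179.9, 0.0, 86.6]
contact_force: [-0.1, 0.3, -0.4]
grip_width: 0.0007
grasp_force: 0.0
```

>>> {"api": "arm_command", "payload": {
  "series": [
    {"dx":-0.04,"dy":0,"dz":0,"ax":0,"ay":0,"az":0,"fingers":0},
    {"dx":-0.02,"dy":0,"dz":0,"ax":0,"ay":0,"az":0,"fingers":0},
    {"dx":0,"dy":0,"dz":0,"ax":0,"ay":0,"az":0,"fingers":0}
  ]
}}

```text
clock: 39.2
ee_pos: [0.565, 0.0044, 0.0612]
tool_rot: [180.0, -0.0, 86.6]
contact_force: [-0.1, 0.2, -0.1]
grip_width: 0.0009
grasp_force: 0.0
```

>>> {"api": "arm_command", "payload": {
  "series": [
    {"dx":-0.014,"dy":0,"dz":0,"ax":0,"ay":0,"az":0,"fingers":0},
    {"dx":-0.014,"dy":0,"dz":0,"ax":0,"ay":0,"az":0,"fingers":0},
    {"dx":0,"dy":0,"dz":0,"ax":0,"ay":0,"az":0,"fingers":0}
  ]
}}

```text
clock: 39.5
ee_pos: [0.5647, 0.0007, 0.0609]
tool_rot: [180.0, -0.0, 86.7]
contact_force: [-0.4, 1.2, 2.0]
grip_width: 0.0007
grasp_force: 1.0
```

>>> {"api": "arm_command", "payload": {
  "series": [
    {"dx":-0.013,"dy":0,"dz":0,"ax":0,"ay":0,"az":0,"fingers":0},
    {"dx":-0.007,"dy":0,"dz":0,"ax":0,"ay":0,"az":0,"fingers":0},
    {"dx":0,"dy":0,"dz":0,"ax":0,"ay":0,"az":0,"fingers":0},
    {"dx":0,"dy":0,"dz":0,"ax":0,"ay":0,"az":0,"fingers":0}
  ]
}}

```text
clock: 39.9
ee_pos: [0.5644, -0.0027, 0.0607]
tool_rot: [-180.0, 0.0, 86.7]
contact_force: [-0.7, -0.6, 1.1]
grip_width: 0.0008
grasp_force: 0.0
```

>>> {"api": "arm_command", "payload": {
  "series": [
    {"dx":0.1,"dy":0,"dz":0,"ax":0,"ay":0,"az":0,"fingers":0},
    {"dx":0.2,"dy":0,"dz":-0.1,"ax":0,"ay":0,"az":0,"fingers":0},
    {"dx":0.1,"dy":0,"dz":-0.3,"ax":0,"ay":0,"az":0,"fingers":0},
    {"dx":0,"dy":0,"dz":-0.3,"ax":0,"ay":0,"az":0,"fingers":0},
    {"dx":0,"dy":0,"dz":-0.3,"ax":0,"ay":0,"az":0,"fingers":0},
    {"dx":0,"dy":0,"dz":-0.3,"ax":0,"ay":0,"az":0,"fingers":0},
    {"dx":0,"dy":0,"dz":0,"ax":0,"ay":0,"az":0,"fingers":0}
  ]
}}

```text
clock: 40.6
ee_pos: [0.5693, 0.0583, 0.2626]
tool_rot: [179.5, -0.1, 86.7]
contact_force: [0.9, 0.4, -0.3]
grip_width: 0.0002
grasp_force: 0.0
```

```bash
python3 - <<'E'
from h import *
I=eyes.camera_info('wrist');im=eyes.snapshot('wrist')
for c,a,p in blobs(im,(0,150,40),(6,255,255),80):
    P=onz(I,p,.080); print('red',c.round(1),a,P.min(0).round(4),P.max(0).round(4))
t=eyes.snapshot('top')
for c,a,p in blobs(t,(3,150,50),(17,255,255),100):
    if abs(c-[353,228]).max()<12: print('orange top',c.round(2),a)
s=r.get_state();print(s['clock'],s['joint_vel'].round(2))
print(r.close_job())
E
```

```text
red [320.1 296.6] 263 [ 0.5537 -0.0713  0.08  ] [ 0.5729 -0.0028  0.08  ]
orange top [351.31 226.47] 219
40.7 [-0.29  1.19  2.56 -0.04 -0.51 -0.31]
the job is handed in; nothing more can be done
None
```

The job is handed in at 40.7 s with no verdict returned. The cone seated home and was let go, and the wedge is left about 75 mm past the axis under it. The last measurement, before a final ~7 mm push, put the cone 4.5–7 mm up and loose. Pressing home peaked at 47 N, over the 40 N forcing guide but under the 120 N fail limit; driving took only about 2 N, not the expected 10–20 N, so the jaws' grip is unconfirmed.

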